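Dock the syringe on the tilted vial's closed-system port and hold its valve open

ROBOT

A 7-joint arm with a two-finger parallel gripper is mounted at the origin on the work surface. World frame = base frame: x ahead of the robot, y to its left, z up, the work surface at z = 0. Lengths are in m, angles in rad, forces in N, time in s.
With the tool pointing down it reaches from about 0.35 to 0.9 m from the base axis. Payload 19.9 kg.
Tool frame: the origin (TCP) lies midway between the tips of the shut fingers; the grasp point (between the pads) lies 19 mm behind it (robot.pinch_z is the distance from the TCP to the grasp point, in m); z points along the fingers, y is the direction in which the jaws open and shut (so a half turn about z gives the same grasp; the last joint's range is limited). The gripper opens to 85 mm and grips with 20 to 120 N. Pads are 22 mm wide; open, the fingers measure 114 mm over their backs; the gripper's body (76 mm by 85 mm) begins 54 mm behind the grasp point. The pads swing forward as they close: fully open they stand 13 mm farther back than shut.
Start: joints at [-1.321, 0.417, -0.01, 1.614, 0.005, 1.111, -0.053], TCP at [0.179, 0.599, 0.231] pointing down, gripper open.
Joint ranges: [-2.81, 2.81], [-0.39, 2.02], [-1.27, 1.25], [0.06, 2.57], [-1.19, 4.33], [0.19, 2], [-2.82, 2.82]. Speed limits (rad/s): [1.89, 1.89, 2.39, 2.39, 3.01, 3.01, 3.01].

INTERFACE

Orientations are given as a unit quaternion [x, y, z, w].
In Python, from bench import robot gives the robot as it stands.
- The arm moves only by the tool send_rows, never from a script. Its argument "rows" is a list that holds one entry, the list of rows, each a list of 4 numbers: the shift along the tool's x, y, z in units of 30 mm (1.0 is 30 mm), then the turn about the tool's z in units of 5 degrees (1.0 is 5 degrees). In form: [[[x, y, z, yaw], ...]]. A call has 1 to 5 rows; each row shifts and turns the pose as measured when the row begins, along the tool's axes as they then stand; what a row does not reach is not made up. A row lasts 1/10 s, in which the tool goes at most 50 mm and 8.59 degrees, less where a joint would pass 70% of its speed; a pose out of reach is approached as far as the arm can. A call is refused whole if a number of a shift passes 1 or a number of a turn 1, either way. A call with a gripper value outside its range is refused whole. "fingers" is the finger opening in mm, from 0 to 85.4, set as the call begins (left out, the last holds). The fingers move at their own pace and stop on an object; "grip_force" is the grip in N (left out, the last holds). Time passes only in rows, so rows that do not move let the fingers close. It gives the time, the measured TCP pose, the force and the opening at its end, in the units of the state.
- robot.read_state(): the state, without advancing time (a new reading comes with each control period).
- robot.read_camera(name): name is "scene" or "side" or "wrist"; returns (picture, depth): 420x560x3 uint8, red, green, blue; 420x560 float32, m along the optical axis (not along the pixel's ray), 0 where there is no reading.
- robot.camera_model(name): a dict with "vertical_fov" (degrees; the focal length in pixels is half the picture's height over the tangent of half this angle, whatever the lens; pixels are square), "cx", "cy" (the principal point, pixels), "D" ([k1, k2, p1, p2, k3] as OpenCV has them; the pictures are not rectified), "R" (3x3) and "t" (3): a world point X has camera coordinates R X + t. Camera axes: x right, y down, z forward; pixel columns grow to the right and rows downward; lengths in m; the calibration is good to about 2 mm. A picture is of the moment at which its call begins: read the wrist's pose just before it. camera_model takes no time and is no camera call; for the wrist camera it gives the pose at the moment of the call.
- robot.close_job(): hands the job in, once; it reports no verdict.
The state is a dict: "clock": time; "joint_positions": joint angles; "dq": joint speeds; "tau": joint torques, N m; "eef_pos": TCP position; "tcp_rot": TCP orientation; "ft_force": force on the tool from outside, world axes, zero at the start; "wrist_torque": the same for the moment, N m; "opening": opening from 0.0 (shut) to 1.0 (fully open).
Only numpy, scipy, OpenCV 4.12 (cv2) and the standard library are available. Lean on these libraries where they do the work, as an engineer would, in place of code of your own. Each camera call takes 0.05 s, during which the arm holds its last target. There are 200 camera calls.

TASK

Take the largest of the three syringes out of the rack, turn it about its own axis so that the two lugs on its connector face the two notches in the collar of the adaptor on the tilted vial, and press it squarely down along the vial's tilted axis until it snaps in. Then keep pushing until its shoulder sits fully home on the collar against the adaptor's valve spring, and finish like that: still gripping the syringe and holding it pressed home. Leave everything else on the bench where it stands.

Things in the scene. Friction and masses are not known exactly. Their poses are not given: they have to be found in the camera images.
- syringe_grip (a point): Largest of three clear syringes hanging nose down in the rack, in any hole: the tallest, barrel 17 mm across. Point on its axis where to grip, 76 mm above the nose tip. z from nose to thumb disc (up); x along the finger wings, 30 mm (x) by 18 mm (y), in the plane of the two lugs. Same after a half turn. 28 to 56 g. Grip across y: wings then clear the fingers.
- syringe_nose (a point): Middle of the flat nose tip of that syringe; same axes. Heights above it in mm: taper 12 to 18.5 wide, 0 to 5; snap groove 6.5 to 17; two guide lugs at +x and -x, 4 wide (y), out to 12.5 from the axis, 3.5 to 20; round shoulder, 32 in diameter, 20 to 23.5, its underside on the rack; housing 22 in diameter to 44; barrel 48 to 108; wings 108 to 111; thumb disc to 118.
- port_mouth (a point): Middle of the port's mouth, at its rim, on the white adaptor of the tilted vial in the aluminium stand. z: out of the port along the tilted axis, 17 to 34 degrees from upright, leaning roughly to the robot. x: along the line of the two opposite notches, 7 mm wide, open at the rim. Bore 20 mm, collar 30 mm outside. Stand fixed; stiff friction holds the vial. Fully home the syringe nose is 20 mm below the rim.
- port_balls (a point): Point on the port's axis 8 mm below the rim, same axes, level with the ring of spring balls inside (three on the +y side, three on the -y side). They snap into the connector's groove as the nose gets 16 to 17 mm below the rim; pushing past them takes 10 to 15 N. Let go after that, the valve spring pushes the connector back to 17 mm, where the balls keep it.
- port_tabs (a point): Point on the port's axis 22 mm below the rim, same axes, level with the adaptor's two flat grip tabs, at +x and -x in line with the notches: 14 mm wide, 3 mm thick, reaching 27 mm from the axis.
- valve (a joint): How far the spring valve inside the port is pushed in, m: 0 untouched (face 13 mm below the rim), about 0.0042 with the connector snapped in but not pushed, 0.007 with it fully home (shoulder on the rim). It pushes back with 4 N at 0 and 11 N at 0.007.
- rack_top (a point): Middle of the top face of the steel syringe rack, 50 mm above the bench; plate 62 mm (x) by 200 mm (y), three holes of 27 mm at y = -65, 0 and +65 mm. It is fixed. A hanging syringe has its nose 20 mm below this face: lift it 25 mm to clear the hole, 110 mm to pass over its neighbours.
- syringe_mid_c (a point): Middle of another syringe in the rack, not to be moved: barrel 13 mm in diameter, top 74 mm above the rack's top face.
- syringe_small_c (a point): Middle of the third syringe in the rack, not to be moved: barrel 10 mm in diameter, top 68 mm above the rack's top face.
- vial_a_c (a point): Middle of a capped glass vial, 34 mm in diameter, 64 mm tall, standing on the bench; bystander.
- vial_b_c (a point): Middle of another such vial standing on the bench; bystander.
- carton_c (a point): Middle of a paper carton, 52 by 125 by 62 mm tall; bystander.
- wipes_c (a point): Middle of a white tub with a lid, 84 mm in diameter, 130 mm tall; bystander.
- spray_c (a point): Middle of a white trigger spray bottle, 60 mm in diameter, 168 mm tall; bystander.
Not all that is in view belongs to the job. Leave any blue look-alike of the part that bears syringe_grip alone.

How it is judged:
By the outcome, as a careful person would: the job done as asked, in the order asked, and still so for the second after the job is handed in, while the arm keeps its last pose, push and grip.
It also fails if it takes over 40 s, if anything falls off the work surface, if the arm or the gripper's body presses on something with over 40 N, if the wrist force passes 120 N, or if a joint passes its speed limit or range.

## Working session

There is one attempt and no reset: what is moved stays moved. The work goes in short steps, Python scripts to look and compute and a tool call to move; the robot and the scene stay as the last step left them, time stands still between calls to the robot, and variables do not carry over. Pictures are saved under pics/ and viewed, about 8 in all and at most 12, crops included, and the job is handed in when it is done.

Besides the shell and the picture viewer there is one more tool, called after ">>>" by a JSON object that holds its "fn" and its "kwargs", one argument or row to a line. send_rows: Moves the arm, as the interface text tells. Its arguments: {"type":"object","properties":{"rows":{"type":"array","items":{"type":"array","items":{"type":"array","items":{"type":"number"}}}},"fingers":{"type":"number"},"grip_force":{"type":"number"}},"required":["rows"]}

```bash
ls; mkdir -p pics; python3 - <<'E'
from bench import robot
import cv2,numpy as np
s=robot.read_state();print(s)
for n in("scene","side","wrist"):
    m=robot.camera_model(n);print(n,m)
    p,d=robot.read_camera(n);np.savez(f"{n}0.npz",p=p,d=d,R=m["R"],t=m["t"])
    cv2.imwrite(f"pics/{n}0.png",p[:,:,::-1])
a=[cv2.imread(f"pics/{n}0.png") for n in("scene","side")]
E
```

```text
pics
{'clock': 0.0, 'joint_positions': array([-1.32151227,  0.4179984 , -0.01028621,  1.61418961,  0.00468817,
        1.11065862, -0.05301787]), 'dq': array([-0.00112896, -0.00075654,  0.00112205,  0.00230816,  0.00029186,
       -0.00213276, -0.0007448 ]), 'tau': array([ 1.48555897e-03, -8.64449430e+01,  6.79648183e-01, -4.34896874e+01,
        1.92098256e-02,  7.51659391e-03,  7.29568256e-06]), 'eef_pos': array([0.17910716, 0.59842635, 0.23063859]), 'tcp_rot': array([ 1.44895232e-01,  9.89446812e-01, -6.13429026e-04, -4.55139306e-05]), 'ft_force': array([-0.12915292, -0.27516762, -0.76124231]), 'wrist_torque': array([-0.01107607, -0.04849181, -0.00260577]), 'opening': 0.9963828330633557}
scene {'vertical_fov': 51.482768714546644, 'cx': 278.6999471021374, 'cy': 207.97267161768087, 'D': array([-0.07020798,  0.        ,  0.        ,  0.        ,  0.        ]), 'R': array([[ 0.74090123,  0.67157397, -0.00733305],
       [ 0.50539813, -0.56469514, -0.65245086],
       [-0.44230995,  0.47969553, -0.75779555]]), 't': array([-0.39198131, -0.20725652,  1.50050033])}
side {'vertical_fov': 43.63111822382655, 'cx': 278.41978700390604, 'cy': 208.12841843448382, 'D': array([-0.09395828,  0.        ,  0.        ,  0.        ,  0.        ]), 'R': array([[ 0.872585  , -0.48811801, -0.01833661],
       [-0.35197828, -0.60229925, -0.71648231],
       [ 0.3386838 ,  0.6316458 , -0.69736423]]), 't': array([-0.47956144,  0.24778762,  1.0604592 ])}
wrist {'vertical_fov': 71.3409762999775, 'cx': 280.9888976988056, 'cy': 210.19547906404551, 'D': array([0.01658697, 0.        , 0.        , 0.        , 0.        ]), 'R': array([[ 0.2873284 ,  0.95783121, -0.00132619],
       [ 0.91604171, -0.27438742,  0.29253912],
       [ 0.27983921, -0.08526964, -0.95625264]]), 't': array([-0.62289096, -0.03763556,  0.37987008])}
```

View pics/scene0.png

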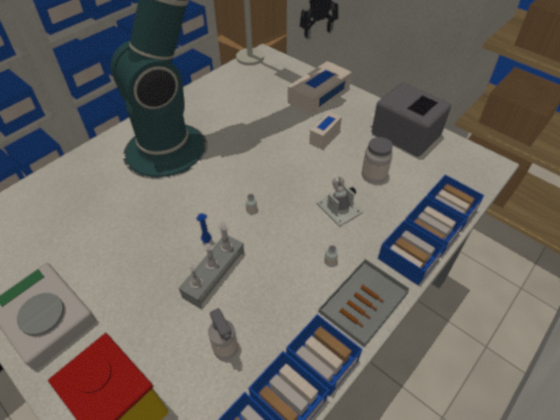

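View pics/side0.png

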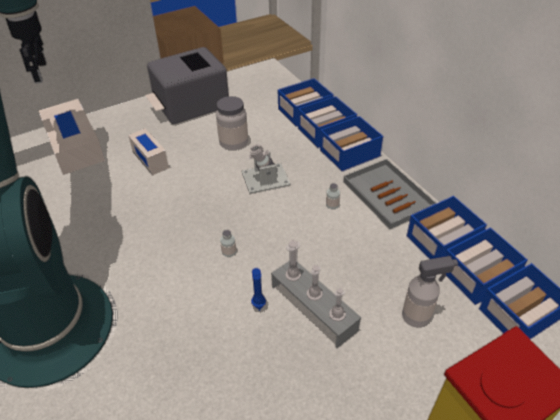

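Scene view: rack near (212,270) with three clear syringes at about (225,237), (211,257) and (195,278). The blue look-alike is at (204,228), and the tilted stand is at (341,200). Side view: syringes at (293,262), (315,283) and (338,304), stand at (265,170). The tallest looks like the one at the far end of the rack, scene (225,237) / side (293,262). Next I'll confirm that in a crop and measure.

```bash
cat > h.py <<'E'
import numpy as np,cv2
from bench import robot
def K(m): 
    f=210/np.tan(np.radians(m["vertical_fov"])/2); return np.array([[f,0,m["cx"]],[0,f,m["cy"]],[0,0,1.]])
def ray(m,uv):
    n=cv2.undistortPoints(np.array([[uv]],float),K(m),m["D"])[0,0]
    d=np.array([n[0],n[1],1.]); return -m["R"].T@m["t"], m["R"].T@d   # X=c+depth*d
def onz(m,uv,z):
    c,d=ray(m,uv); return c+d*(z-c[2])/d[2]
def cloud(m,dep):
    v,u=np.mgrid[0:420,0:560]; n=cv2.undistortPoints(np.stack([u.ravel(),v.ravel()],1)[:,None].astype(float),K(m),m["D"])[:,0]
    X=np.c_[n,np.ones(len(n))]*dep.reshape(-1,1); return ((X-m["t"])@m["R"]).reshape(420,560,3)
def tri(m1,a,m2,b):
    c1,d1=ray(m1,a);c2,d2=ray(m2,b);s=np.linalg.lstsq(np.c_[d1,-d2],c2-c1,rcond=None)[0]
    p,q=c1+s[0]*d1,c2+s[1]*d2; return (p+q)/2,np.linalg.norm(p-q)
def proj(m,X):
    return cv2.projectPoints(np.atleast_2d(np.array(X,float)),cv2.Rodrigues(m["R"])[0],m["t"],K(m),m["D"])[0][:,0]
E
python3 - <<'E'
from h import *
A=[]
for n,b in(("scene",(170,190,100,110)),("scene",(305,155,100,110)),("side",(245,230,120,120)),("side",(220,125,90,90))):
    z=np.load(n+"0.npz");u,v,w,h=b;c=z["p"][v:v+h,u:u+w,::-1];A.append(cv2.resize(c,(400,300) if 0 else (int(w*300/h),300),interpolation=cv2.INTER_CUBIC))
    
W=400
r=lambda a,b:np.hstack([a,b])
i1=r(A[0],A[1]);i2=r(A[2],A[3]);w=min(i1.shape[1],i2.shape[1]);cv2.imwrite("pics/c1.png",np.vstack([i1[:,:w],i2[:,:w]]))
for n,pts in(("scene",[(225,237),(223,228),(211,257),(195,278),(341,185),(341,210),(251,203),(331,255),(378,160),(222,340)]),("side",[(293,245),(293,262),(315,283),(338,304),(262,152)])):
    m=robot.camera_model(n);X=cloud(m,np.load(n+"0.npz")["d"])
    for p in pts: print(n,p,X[p[1],p[0]].round(3))
E
```

```text
scene (225, 237) [ 0.5   -0.172  0.104]
scene (223, 228) [ 0.499 -0.173  0.141]
scene (211, 257) [ 0.511 -0.233  0.09 ]
scene (195, 278) [ 0.522 -0.298  0.08 ]
scene (341, 185) [0.607 0.18  0.098]
scene (341, 210) [0.626 0.169 0.012]
scene (251, 203) [ 0.429 -0.01   0.045]
scene (331, 255) [0.716 0.    0.046]
scene (378, 160) [0.631 0.334 0.103]
scene (222, 340) [ 0.698 -0.368  0.103]
side (293, 245) [ 0.491 -0.169  0.147]
side (293, 262) [ 0.487 -0.174  0.103]
side (315, 283) [ 0.502 -0.235  0.094]
side (338, 304) [ 0.514 -0.297  0.091]
side (262, 152) [0.6   0.169 0.103]
```

View pics/c1.png

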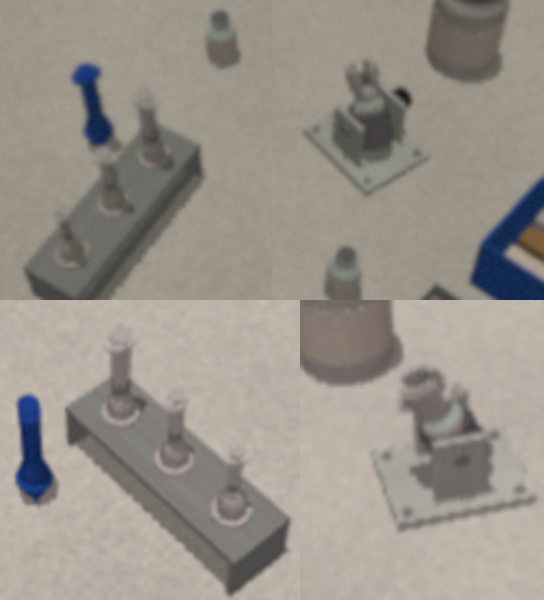

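The crop confirms the choice. At the rack's far end the clear syringe at scene (225,237) / side (293,262), base ≈(0.495,-0.172), top z≈0.147, is the tallest. The other two clear ones, tops about z 0.124 and 0.118, are shorter, and the blue one is the decoy. I'll move to look at the port with the wrist camera first.

>>> {"fn": "send_rows", "kwargs": {
  "rows": [
    [[-0.9,-0.65,-0.5,0],[-0.98,-0.71,-0.5,0],[-0.98,-0.71,-0.2,0],[-0.98,-0.71,-0.1,0],[-0.98,-0.71,0,0]]
  ],
  "fingers": 85
}}

```text
clock: 0.65
eef_pos: [0.2869, 0.4548, 0.2691]
tcp_rot: [0.141, 0.99, -0.002, -0.001]
ft_force: [1.5, -0.3, -0.2]
opening: 0.996
```

>>> {"fn": "send_rows", "kwargs": {
  "rows": [
    [[-0.98,-0.71,0,0],[-0.98,-0.71,0,0],[-0.98,-0.71,0,0],[-0.98,-0.71,0,0],[-0.98,-0.71,0,0]]
  ]
}}

```text
clock: 1.15
eef_pos: [0.4017, 0.3046, 0.2693]
tcp_rot: [0.141, 0.99, -0.002, -0.001]
ft_force: [0.4, 0.0, 0.4]
opening: 0.997
```

>>> {"fn": "send_rows", "kwargs": {
  "rows": [
    [[-0.98,-0.71,0,0],[-0.98,-0.71,0,0],[-0.98,-0.71,0,0],[-0.98,-0.71,0,0],[-0.98,-0.71,0,0]]
  ]
}}

```text
clock: 1.65
eef_pos: [0.5165, 0.1543, 0.2693]
tcp_rot: [0.141, 0.99, -0.002, -0.001]
ft_force: [1.0, -0.2, 0.9]
opening: 0.999
```

```bash
cat > cap.py <<'E'
from h import *
import sys,pickle
def cap(tag,n="wrist"):
    s=robot.read_state();m=robot.camera_model(n);p,d=robot.read_camera(n)
    pickle.dump((s,m,p,d),open(tag+".pkl","wb"));return s,m,p,d
def crop(p,u,v,w,h,k,f): cv2.imwrite(f,cv2.resize(p[v:v+h,u:u+w,::-1],None,fx=k,fy=k,interpolation=cv2.INTER_CUBIC))
E
python3 - <<'E'
from cap import *
s,m,p,d=cap("port1");print(s["eef_pos"],s["joint_positions"].round(3))
X=cloud(m,d);print(proj(m,[[.603,.175,.1]]))
cv2.imwrite("pics/port1.png",cv2.resize(p[:,:,::-1],(800,600)))
np.save("X.npy",X)
E
```

```text
[0.51646327 0.15434969 0.26934703] [-0.619  0.235  0.319  1.79  -0.079  1.132  1.015]
[[320.333732  256.9120251]]
```

View pics/port1.png

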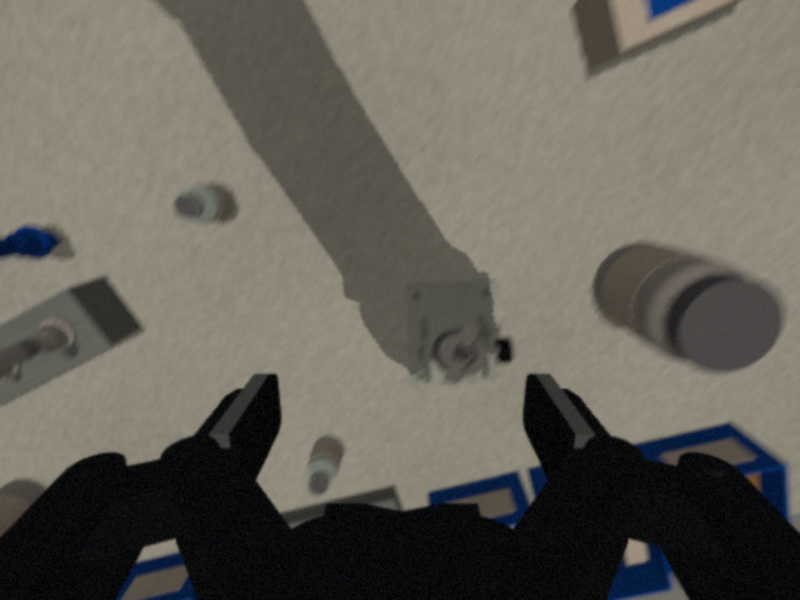

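```bash
python3 - <<'E'
from cap import *
s,m,p,d=pickle.load(open("port1.pkl","rb"));X=cloud(m,d)
np.set_printoptions(suppress=True,linewidth=200)
print((X[232:266:2,300:356:3,2]*1000).round(0).astype(int))
crop(p,280,185,100,90,8,"pics/port1c.png")
c=-m["R"].T@m["t"];print(c, m["R"][2])
E
```

```text
[[ 57   9   8   7  55  55  55  99  99  99  81  81  81  36  57  64   8   1   1]
 [ 64 412  10  55  56  59 101 102 102 102  82  83  12  35  57  67  65   0   1]
 [ 65   6  28  58  60  98 102 103 103 103  83  81 100 101  57  66  64  52  52]
 [ 66   8  53  58  63 101 105 104 100  84  84  93 105 102  57  66   8  56  57]
 [ 65   8  60  57 103 103 105 100  99  83  85  96 104 105  56  65  50  56  59]
 [ 66   8  59  62 100 105 106 100  95  94  85  99 107 102 104  67  54  55  61]
 [ 66  20  62  65 103 105 107 101  95  95  95 102 105 106 104  67  54  56  61]
 [ 66   8  61  60 105 108 107  94  95 412  96  88 104 107 106  67  54  56  61]
 [ 67   9  62  63 102 108 108 103  97  96  96 104 106 108 107  66   7  56  60]
 [ 67   7  64  63  98 108 108  89  94  96  90 104 109 109 106  65  -1  57  60]
 [ 65   8   8  64  66 108 109 110  90  91 105 106 111 111  58  66   0  56  58]
 [ 65   8   8  64  66 108 110  91  92  99 107 110 109 108  57  66   0   0  -1]
 [ 66   9   9   7  66  90 108  91  92 103 112 111 113 111  58  65  -1   0   0]
 [ 66  65   7   8   8  92  93  93  94 102 112 111 111   9  58  67   1   0  -2]
 [ 67  65   8   8   9  93  93  95  94 106 111 112   7   9  58  67   0   0   0]
 [ 66  66   9   8   8  95  96  95  96   8   9   7   8  10   9  68   0   0   1]
 [ 66  67   9   9   9  96  95  96  96   8   8   8   9   8   8   8   0   0   0]]
[0.44472549 0.17418399 0.41223751] [ 0.27770344 -0.08425391 -0.95696504]
```

View pics/port1c.png

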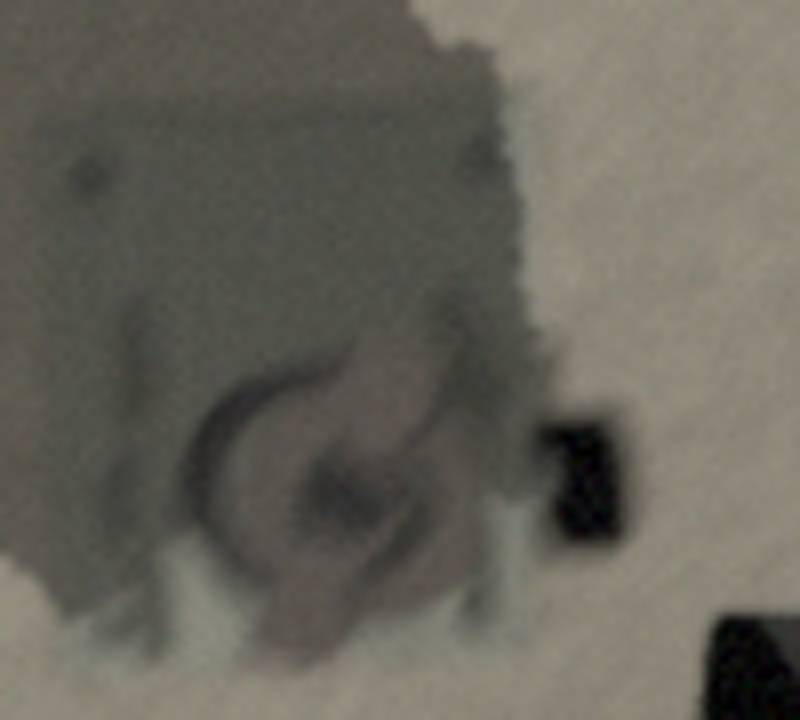

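```bash
cat > fit.py <<'E'
from cap import *
def fit(tag,c0=np.array([.607,.176,.105])):
    s,m,p,d=pickle.load(open(tag+".pkl","rb"));X=cloud(m,d).reshape(-1,3)
    X=X[(np.linalg.norm(X-c0,axis=1)<.045)]
    n=np.array([-.4,0,.9]);n/=np.linalg.norm(n);c=c0.copy()
    # RANSAC plane with the normal 12..40 deg from up, most points in 2 mm
    rng=np.random.default_rng(0);best=(0,)
    Q=X[np.linalg.norm(X-c0,axis=1)<.022]
    for _ in range(3000):
        a,b,e=Q[rng.choice(len(Q),3,False)];v=np.cross(b-a,e-a);l=np.linalg.norm(v)
        if l<2e-5: continue
        v/=l;v*=np.sign(v[2])
        if not .75<v[2]<.98 : continue
        k=(abs((Q-a)@v)<.0012).sum()
        if k>best[0]: best=(k,a,v)
    _,a,n=best
    for _ in range(4):
        I=X[(abs((X-a)@n)<.0018)&(np.linalg.norm(X-a,axis=1)<.04)]
        a=I.mean(0);n=np.linalg.svd(I-a)[2][2];n*=np.sign(n[2])
    u=np.cross([0,1,0],n);u/=np.linalg.norm(u);v=np.cross(n,u)
    q=np.c_[(I-a)@u,(I-a)@v]
    h=cv2.convexHull((q*1e4).astype(np.float32))[:,0]/1e4
    (cx,cy),r=cv2.minEnclosingCircle((h*1e4).astype(np.float32));cx/=1e4;cy/=1e4
    # circle LSQ on hull
    from scipy.optimize import least_squares
    f=least_squares(lambda z:np.linalg.norm(h-z[:2],axis=1)-z[2],[cx,cy,.015],loss='soft_l1',f_scale=.001)
    g=least_squares(lambda z:np.linalg.norm(h-z[:2],axis=1)-.0152,[cx,cy],loss='soft_l1',f_scale=.001)
    mouth=a+u*g.x[0]+v*g.x[1]
    T=X[(abs((X-mouth)@n+.022-.0)<.006)];t=np.c_[(T-mouth)@u,(T-mouth)@v];rr=np.linalg.norm(t,axis=1);
    k=(rr>.0165)&(rr<.029);t=t[k]
    th=np.arctan2(t[:,1],t[:,0]);ph=np.angle(np.exp(2j*th).mean())/2
    x=u*np.cos(ph)+v*np.sin(ph)
    print(tag,"n",len(I),"axis",n.round(4),"tilt",np.degrees(np.arccos(n[2])).round(2),"az",np.degrees(np.arctan2(n[1],n[0])).round(1))
    print(" mouth",mouth.round(4),"minenc",(a+u*cx+v*cy).round(4),r/1e4,"lsqr",f.x[2].round(4),"tabs",len(t),"x",x.round(3),"spread",abs(np.exp(2j*th).mean()).round(3), "phi",np.degrees(ph).round(1))
    return mouth,n,x
if __name__=="__main__":
    for t in sys.argv[1:]: fit(t)
E
python3 fit.py port1
```

```text
port1 n 306 axis [-0.3603  0.0945  0.9281] tilt 21.87 az 165.3
 mouth [0.5899 0.1875 0.0845] minenc [0.5978 0.1847 0.0879] 0.025872482299804687 lsqr 0.0254 tabs 40 x [ 0.283 -0.937  0.205] spread 0.871 phi -70.2
```

```bash
sed -i 's/    Q=X\[.*/    Q=X[(np.linalg.norm(X-c0,axis=1)<.022)\&(X[:,2]>.098)]/; s/<.04)\]$/<.04)\&((X-c0)@n>-.008)]/' fit.py; python3 fit.py port1; python3 - <<'E'
from fit import *
s,m,p,d=pickle.load(open("port1.pkl","rb"));X=cloud(m,d)
mouth,n,x=fit("port1")
P=mouth;y=np.cross(n,x)
print(proj(m,[P,P+.015*x,P-.015*x,P+.027*x-.022*n,P-.027*x-.022*n,P+.015*y,P-.015*y]).round(1))
E
```

```text
port1 n 285 axis [-0.3168  0.0268  0.9481] tilt 18.54 az 175.2
 mouth [0.5893 0.1849 0.1073] minenc [0.5884 0.1851 0.107 ] 0.01773215789794922 lsqr 0.0165 tabs 181 x [ 0.761 -0.589  0.271] spread 0.924 phi -36.1
port1 n 285 axis [-0.3168  0.0268  0.9481] tilt 18.54 az 175.2
 mouth [0.5893 0.1849 0.1073] minenc [0.5884 0.1851 0.107 ] 0.01773215789794922 lsqr 0.0165 tabs 181 x [ 0.761 -0.589  0.271] spread 0.924 phi -36.1
[[326.7 246.9]
 [322.  259.3]
 [331.4 234.5]
 [317.1 266. ]
 [333.  224.1]
 [339.3 251.8]
 [314.2 242.1]]
```

>>> {"fn": "send_rows", "kwargs": {
  "rows": [
    [[-0.6,0.3,0.95,0],[-0.6,0.3,0.95,0],[-0.6,0.3,0.95,0],[0,0,0,0]]
  ]
}}

```text
clock: 2.1
eef_pos: [0.5823, 0.1562, 0.1812]
tcp_rot: [0.146, 0.989, -0.002, 0.0]
ft_force: [-0.6, -0.1, -0.1]
opening: 0.998
```

```bash
python3 - <<'E'
from fit import *
for i in range(3): cap(f"p2{i}")
for i in range(3): P,n,x=fit(f"p2{i}",np.array([.592,.183,.106]))
s,m,p,d=pickle.load(open("p20.pkl","rb"));y=np.cross(n,x);q=p.copy()
Z=[P,P+.015*x,P-.015*x,P+.027*x-.022*n,P-.027*x-.022*n,P+.015*y,P-.015*y]
for z in proj(m,Z): cv2.circle(q,tuple(int(round(v)) for v in z),0,(255,0,0),-1)
u,v=proj(m,[P])[0].astype(int);crop(q,u-55,v-50,110,90,7,"pics/p2.png");print(u,v)
E
```

```text
p20 n 601 axis [-0.3449  0.047   0.9375] tilt 20.37 az 172.2
 mouth [0.5877 0.1838 0.107 ] minenc [0.5882 0.1856 0.1071] 0.01780636444091797 lsqr 0.0173 tabs 419 x [ 0.748 -0.59   0.305] spread 0.91 phi -36.2
p21 n 579 axis [-0.4109  0.1189  0.9039] tilt 25.33 az 163.9
 mouth [0.5865 0.187  0.1062] minenc [0.5878 0.1858 0.107 ] 0.017858558654785157 lsqr 0.0172 tabs 410 x [ 0.707 -0.584  0.398] spread 0.925 phi -36.0
p22 n 535 axis [-0.3571  0.0902  0.9297] tilt 21.61 az 165.8
 mouth [0.589  0.1867 0.1075] minenc [0.5882 0.1858 0.1073] 0.017757270812988283 lsqr 0.0175 tabs 399 x [ 0.726 -0.599  0.337] spread 0.927 phi -37.0
323 217
```

View pics/p2.png

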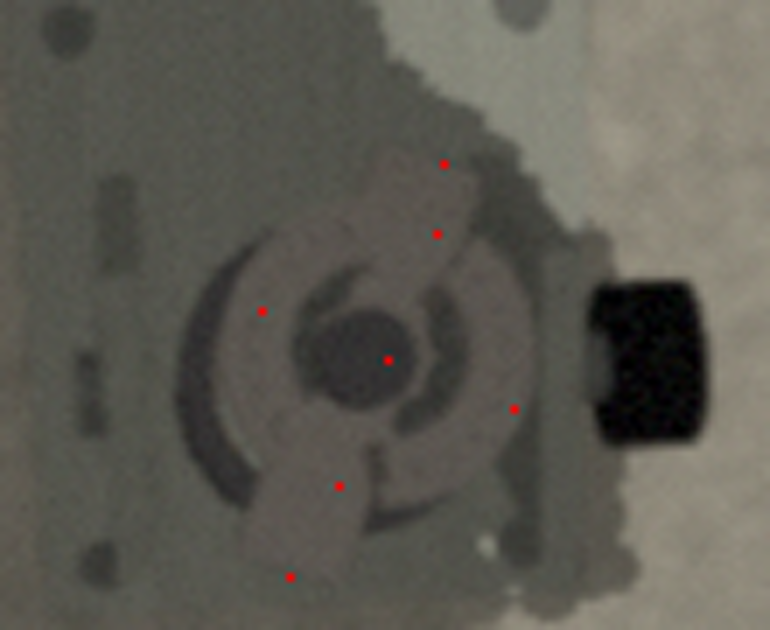

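Crop of the port: collar circle centred near crop (374,355), which is full-image (321.4,217.7). Tabs and notches run from the upper right (430,165) to the lower left (300,560). My plane fit picked wrong inliers, so I'll refit using that pixel annulus.

```bash
cat > fit2.py <<'E'
from cap import *
def lp(P,k=6):
    a=P.mean(0);w=np.ones(len(P))
    for _ in range(k*3):
        a=(P*w[:,None]).sum(0)/w.sum();n=np.linalg.svd((P-a)*np.sqrt(w)[:,None],full_matrices=False)[2][2];r=(P-a)@n;s=1.5*np.median(abs(r))+2e-4;w=(abs(r)<2.5*s)*1.
    return a,n*np.sign(n[2]),w.sum(),r[w>0].std()
def fit2(tags,uv,r0,r1):
    D=[];
    for t in tags: s,m,p,d=pickle.load(open(t+".pkl","rb"));D.append(np.where(d>0,d,np.nan))
    X=cloud(m,np.nan_to_num(np.nanmedian(D,0)));v,u=np.mgrid[0:420,0:560]
    rr=np.hypot(u-uv[0],v-uv[1]);P=X[(rr>r0)&(rr<r1)]
    z=np.median(P[:,2]);P=P[abs(P[:,2]-z)<.012]
    a,n,k,sd=lp(P);c,d=ray(m,uv)
    for _ in range(4):
        M=c+d*((a-c)@n)/(d@n)
        e=np.cross([0,1,0],n);e/=np.linalg.norm(e);f=np.cross(n,e)
        W=X.reshape(-1,3)-M;h=W@n;A=W@e;B=W@f;r=np.hypot(A,B)
        T=(abs(h+.0205)<.004)&(r>.0175)&(r<.0265)
        ph=np.angle(np.exp(2j*np.arctan2(B[T],A[T])).mean())/2;x=e*np.cos(ph)+f*np.sin(ph);y=np.cross(n,x)
        R=(r>.0108)&(r<.0145)&(abs(W@y)>.005)&(abs(h)<.0025)
        a,n,k,sd=lp(W[R]+M)
        ta,tn,tk,ts=lp(W[T]+M)
    print("rim",k,sd.round(5),"n",n.round(4),"tilt",np.degrees(np.arccos(n[2])).round(2),"az",np.degrees(np.arctan2(n[1],n[0])).round(1),"| tabs",tk,ts.round(5),tn.round(4),"tilt",np.degrees(np.arccos(tn[2])).round(2),"az",np.degrees(np.arctan2(tn[1],tn[0])).round(1))
    print(" mouth",M.round(4),"x",x.round(4),"phi",np.degrees(ph).round(1),"tab mid in x,y,h mm",[(1e3*np.median(((W[T][(W[T]@x>0)==s])@np.c_[x,y,n]),0)).round(1) for s in(True,False)])
    return M,n,x
if __name__=="__main__":
    fit2(["p20","p21","p22"],(321.4,217.7),14.5,22)
    fit2(["port1"],(323,246),10.5,15)
E
python3 fit2.py
```

```text
rim 318.0 0.0007 n [-0.3721  0.0876  0.9241] tilt 22.47 az 166.8 | tabs 332.0 0.00087 [-0.3781  0.0747  0.9227] tilt 22.67 az 168.8
 mouth [0.5893 0.1857 0.1096] x [ 0.7216 -0.5988  0.3473] phi -37.0 tab mid in x,y,h mm [array([ 21.2,  -0.1, -21.6]), array([-22.2,  -0. , -21.5])]fit2.py:10: RuntimeWarning: All-NaN slice encountered
  X=cloud(m,np.nan_to_num(np.nanmedian(D,0)));v,u=np.mgrid[0:420,0:560]
fit2.py:19: RuntimeWarning: Mean of empty slice.
  ph=np.angle(np.exp(2j*np.arctan2(B[T],A[T])).mean())/2;x=e*np.cos(ph)+f*np.sin(ph);y=np.cross(n,x)
  ret = ret.dtype.type(ret / rcount)
fit2.py:3: RuntimeWarning: Mean of empty slice.
  a=P.mean(0);w=np.ones(len(P))
  ret = um.true_divide(
fit2.py:5: RuntimeWarning: invalid value encountered in divide
  a=(P*w[:,None]).sum(0)/w.sum();n=np.linalg.svd((P-a)*np.sqrt(w)[:,None],full_matrices=False)[2][2];r=(P-a)@n;s=1.5*np.median(abs(r))+2e-4;w=(abs(r)<2.5*s)*1.
Traceback (most recent call last):
  File "fit2.py", line 28, in <module>
    fit2(["port1"],(323,246),10.5,15)
    ~~~~^^^^^^^^^^^^^^^^^^^^^^^^^^^^^
  File "fit2.py", line 21, in fit2
    a,n,k,sd=lp(W[R]+M)
             ~~^^^^^^^^
  File "fit2.py", line 5, in lp
    a=(P*w[:,None]).sum(0)/w.sum();n=np.linalg.svd((P-a)*np.sqrt(w)[:,None],full_matrices=False)[2][2];r=(P-a)@n;s=1.5*np.median(abs(r))+2e-4;w=(abs(r)<2.5*s)*1.
                                     ~~~~~~~~~~~~~~~~~~~~~~~~~~~~~~~~~~~~~~~~~~~~~~~~~~~~~~~~~~~~~~^^^
IndexError: index 2 is out of bounds for axis 0 with size 0
```

>>> {"fn": "send_rows", "kwargs": {
  "rows": [
    [[0,0,-1,0],[0,0,-1,0],[0,-0.94,-1,0],[0,-0.94,-0.4,0],[0,-0.94,0,0]]
  ],
  "fingers": 50
}}

```text
clock: 2.75
eef_pos: [0.5552, 0.0777, 0.2984]
tcp_rot: [0.142, 0.99, 0.002, 0.006]
ft_force: [0.6, -0.3, -0.0]
opening: 0.586
```

>>> {"fn": "send_rows", "kwargs": {
  "rows": [
    [[0,-0.94,0,0],[0,-0.94,0,0],[0,-0.94,0,0],[0,-0.94,0,0],[0,-0.94,0,0]]
  ]
}}

```text
clock: 3.25
eef_pos: [0.5118, -0.0621, 0.3063]
tcp_rot: [0.141, 0.99, 0.006, 0.012]
ft_force: [0.8, -0.4, -0.1]
opening: 0.587
```

>>> {"fn": "send_rows", "kwargs": {
  "rows": [
    [[-0.1,-0.94,0,0],[-0.1,-0.94,0,0],[-0.1,-0.94,0,0],[-0.1,-0.94,0,0],[0,0,0,0]]
  ]
}}

```text
clock: 3.75
eef_pos: [0.4873, -0.1806, 0.3127]
tcp_rot: [0.143, 0.99, 0.009, 0.018]
ft_force: [0.1, 0.2, -0.1]
opening: 0.585
```

```bash
python3 - <<'E'
from cap import *
for i in range(3): s,m,p,d=cap(f"s1{i}")
print(s["eef_pos"],s["tcp_rot"],s["opening"])
u,v=proj(m,[[.495,-.172,.145]])[0].astype(int);print(u,v)
crop(p,u-60,v-50,120,100,6,"pics/s1.png")
E
```

```text
[ 0.48839898 -0.17744203  0.31236976] [0.14086436 0.98982319 0.00910562 0.01801049] 0.5877909351880106
285 191
```

View pics/s1.png

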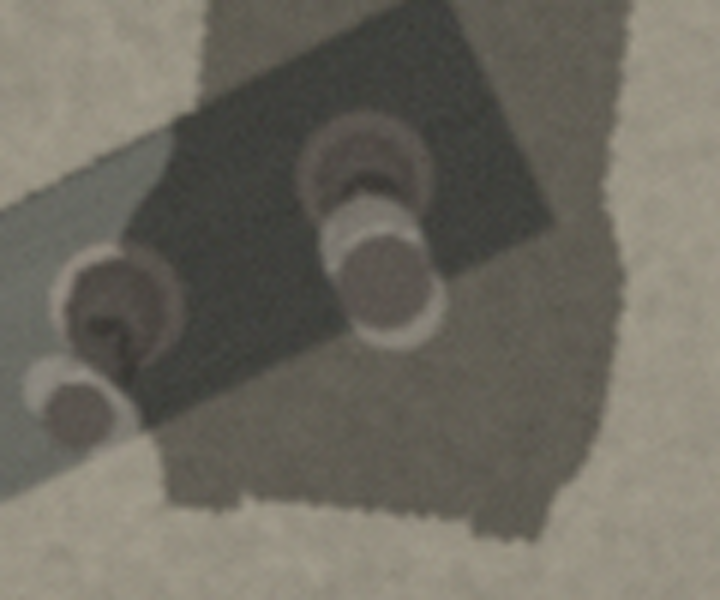

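Crop: the tall syringe's thumb disc is at (387,283) and its bright wings run from (365,192) to (397,350), so about full-image (289,188). The mid syringe's disc is at (78,413). Next I'll measure the wing direction.

```bash
python3 - <<'E'
from cap import *
from scipy.spatial.transform import Rotation as Ro
s,m,p,d=pickle.load(open("s12.pkl","rb"))
P=np.mean([pickle.load(open(f"s1{i}.pkl","rb"))[2].astype(float) for i in range(3)],0)
g=P.mean(2)[165:205,272:306];print(g[::3,::3].round(0).astype(int))
for th in(122,130,138):
    mk=np.zeros((420,560),np.uint8);mk[165:205,272:306]=(g>th)
    n,L,st,_=cv2.connectedComponentsWithStats(mk);k=1+np.argmax(st[1:,4])
    v,u=np.where(L==k);Q=np.array([onz(m,(a,b),.141)[:2] for a,b in zip(u,v)])*1e3
    h=cv2.convexHull(Q.astype(np.float32));r=cv2.minAreaRect(h);b=cv2.boxPoints(r);e=[b[1]-b[0],b[2]-b[1]];e=max(e,key=np.linalg.norm)
    print(th,st[k,4],np.round(r[0],1),np.round(r[1],1),"dir deg",np.degrees(np.arctan2(e[1],e[0]))%180, "ell",np.round(cv2.fitEllipse(h)[1:],1) if len(h)>5 else 0)
print("disc",onz(m,(225+387/6,141+283/6),.148),"shoulder ring",onz(m,(225+366/6,141+174/6),.0535))
X=cloud(m,d);print(X[188,289],X[196,291])
R=Ro.from_quat(s["tcp_rot"]).as_matrix();print(R.round(4));print(s["joint_positions"].round(3))
i1=pickle.load(open("p20.pkl","rb"))[0];print(i1["joint_positions"].round(3))
E
```

```text
[[ 63  65  80  79  76  75  74  80  78  64  64  63]
 [ 64  72  82  76  78  78  78  73  81  69  63  63]
 [ 62  73  79  74  65  62  60  70  79  70  63  62]
 [ 66  67  78  73  87 107 100  83  77  65  62  63]
 [ 60  66  77  99 110 115 116 110  79  62  64  65]
 [ 64  65  72 106 122 116  97 112  99  67  65  63]
 [ 63  65  72 104  99  85  85  85  86  72  63  65]
 [ 65  61  65  87  92  86  84  84  87  80  76  90]
 [ 62  60  64  71  84  85  85  86  88 101  96  92]
 [ 65  64  65  64  77  87  85  86  99 114  95  89]
 [ 66  63  61  66  86 107 100 111 124 110  91  90]
 [ 63  65  72  85  93 103 117 121 105  92  90  91]
 [ 74  87  90  92  89  89  92  90  87  92  93  92]
 [ 93  90  93  94  93  93  93  91  87  88  89  90]]Traceback (most recent call last):
  File "<stdin>", line 11, in <module>
    return _wrapfunc(a, 'round', decimals=decimals, out=out)
    return _wrapit(obj, method, *args, **kwds)
    conv = _array_converter(obj)
ValueError: setting an array element with a sequence. The requested array has an inhomogeneous shape after 1 dimensions. The detected shape was (2,) + inhomogeneous part.
```

```bash
python3 - <<'E'
from cap import *
from scipy.spatial.transform import Rotation as Ro
s,m,p,d=pickle.load(open("s12.pkl","rb"))
P=np.mean([pickle.load(open(f"s1{i}.pkl","rb"))[2].astype(float) for i in range(3)],0)
g=P.mean(2)
for th in(99,103,108):
    mk=np.zeros((420,560),np.uint8);mk[170:203,274:306]=(g>th)[170:203,274:306]
    v,u=np.where(mk>0);Q=np.array([onz(m,(a,b),.1395)[:2] for a,b in zip(u,v)])*1e3
    h=cv2.convexHull(Q.astype(np.float32));r=cv2.minAreaRect(h);b=cv2.boxPoints(r);e=[b[1]-b[0],b[2]-b[1]];e=max(e,key=np.linalg.norm)
    el=cv2.fitEllipse(h)
    print(th,len(u),np.round(r[0],1),np.round(r[1],1),"dir deg",np.degrees(np.arctan2(e[1],e[0]))%180, "ell",np.round(el[0],1),np.round(el[1],1),el[2]+90)
print("disc",onz(m,(225+387/6,141+283/6),.148),"shoulder ring",onz(m,(225+366/6,141+174/6),.0535))
X=cloud(m,d);print(X[188,289],X[198,293],X[176,287])
R=Ro.from_quat(s["tcp_rot"]).as_matrix();print(R.round(4));print(s["joint_positions"].round(3))
i1=pickle.load(open("p20.pkl","rb"))[0];print(i1["joint_positions"].round(3))
E
```

```text
99 195 [ 492.4 -164.5] [29.8 19.5] dir deg 0.46621704 ell [ 493.  -165.1] [21.5 30.4] 187.470947265625
103 159 [ 492.7 -165.9] [28.9 17.9] dir deg 10.595076 ell [ 492.8 -165.4] [20.7 29.8] 189.35041046142578
108 119 [ 492.5 -164.7] [27.9 16.5] dir deg 0.5443883 ell [ 493.  -165.4] [19.  28.6] 186.85016632080078
disc [ 0.49156863 -0.16647742  0.148     ] shoulder ring [ 0.49042711 -0.16622059  0.0535    ]
[ 0.49098076 -0.16691951  0.14897462] [ 0.50528704 -0.16593617  0.14127972] [ 0.47961911 -0.16556566  0.14084309]
[[-0.9597  0.2785  0.0382]
 [ 0.2792  0.9601  0.013 ]
 [-0.0331  0.0231 -0.9992]]
[-0.182  0.148  0.544  1.808 -0.11   1.178  1.685]
[-0.553  0.443  0.311  1.727 -0.152  0.997  1.091]
```

>>> {"fn": "send_rows", "kwargs": {
  "rows": [
    [[0.02,0.07,0.68,-0.85],[0.02,0.07,0.68,-0.85],[0.02,0.07,0.68,-0.85],[0.02,0.07,0.68,-0.85],[0.02,0.07,0.68,-0.85]]
  ]
}}

```text
clock: 4.4
eef_pos: [0.4941, -0.1575, 0.2115]
tcp_rot: [-0.056, 0.998, 0.006, 0.024]
ft_force: [0.8, 0.5, 0.1]
opening: 0.587
```

```bash
cat > wing.py <<'E'
from cap import *
from scipy.spatial.transform import Rotation as Ro
np.set_printoptions(suppress=True)
for i in range(3): s,m,p,d=cap(f"s2{i}")
D=np.median([pickle.load(open(f"s2{i}.pkl","rb"))[3] for i in range(3)],0)
X=cloud(m,D);c=np.array([.492,-.166]);r=np.linalg.norm(X[...,:2]-c,axis=2)
for lo,hi,nm in((.1365,.1435,"wing"),(.146,.153,"disc"),(.134,.153,"both"),(.050,.058,"shoulder")):
    q=X[(r<.024)&(X[...,2]>lo)&(X[...,2]<hi)];h=cv2.convexHull((q[:,:2]*1e3).astype(np.float32))
    el=cv2.fitEllipse(h);print(nm,len(q),np.median(q,0).round(4),"ell",np.round(el[0],1),np.round(el[1],1),round((el[2]+90)%180,1),"rect",np.round(cv2.minAreaRect(h),1) if 0 else cv2.minAreaRect(h))
R=Ro.from_quat(s["tcp_rot"]).as_matrix();print(R.round(4),s["eef_pos"]);print(s["joint_positions"].round(3))
u,v=proj(m,[[.492,-.166,.145]])[0].astype(int);print(u,v);crop(p,u-60,v-50,120,100,6,"pics/s2.png")
E
python3 wing.py
```

```text
wing 351 [ 0.4828 -0.1682  0.1412] ell [ 491.  -167.8] [20.  31.1] 6.4 rect ((490.8291931152344, -167.83775329589844), (30.7222900390625, 18.220989227294922), 6.2067179679870605)
disc 421 [ 0.4906 -0.1679  0.148 ] ell [ 491.1 -167.9] [17.3 17.6] 176.3 rect ((490.877197265625, -168.1271209716797), (17.07257080078125, 17.52973747253418), 54.8403205871582)
both 782 [ 0.488  -0.168   0.1471] ell [ 491.  -167.8] [20.  31.1] 6.4 rect ((490.8291931152344, -167.83775329589844), (30.7222900390625, 18.220989227294922), 6.2067179679870605)
shoulder 732 [ 0.4843 -0.1629  0.0512] ell [ 492.  -165.9] [47.3 47.8] 40.5 rect ((490.1848449707031, -165.6951446533203), (47.38152313232422, 43.88198471069336), 83.06201934814453)
[[-0.993  -0.11    0.0425]
 [-0.1094  0.9939  0.016 ]
 [-0.044   0.0112 -0.999 ]] [ 0.49299589 -0.15711412  0.21015144]
[-0.138  0.246  0.468  1.94  -0.17   0.952  2.093]
270 219
```

View pics/s2.png

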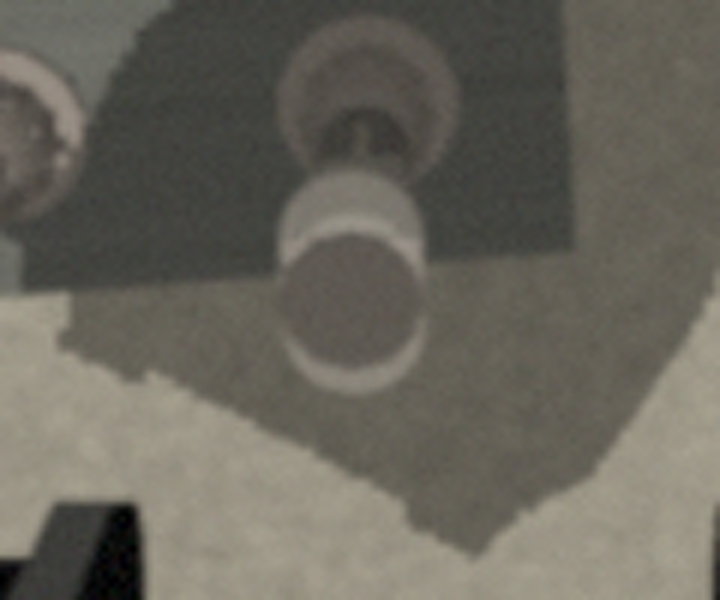

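The view shows the tall syringe's wings in line with the jaws' free direction: measured wing azimuth 6.3°, tool x azimuth 6.3°. Descending onto the grip point.

>>> {"fn": "send_rows", "kwargs": {
  "rows": [
    [[0.26,-0.39,0.1,0],[0,0,0.6,0],[0,0,0.7,0],[0,0,0.7,0],[0,0,0.6,0]]
  ]
}}

```text
clock: 5.05
eef_pos: [0.4937, -0.1732, 0.136]
tcp_rot: [-0.048, 0.998, 0.005, 0.029]
ft_force: [0.6, -0.4, -0.1]
opening: 0.583
```

```bash
cat > st.py <<'E'
from h import *
from scipy.spatial.transform import Rotation as Ro
np.set_printoptions(suppress=True)
def st(v=True):
    s=robot.read_state();R=Ro.from_quat(s["tcp_rot"]).as_matrix()
    if v: print(s["eef_pos"].round(4),"\n",R.round(4),"\nq",s["joint_positions"].round(3),"F",s["ft_force"].round(1),"M",s["wrist_torque"].round(2),"op",s["opening"],"t",s["clock"])
    return s,R
E
python3 -c "
from st import *
s,R=st();g=np.array([.491,-.168,.106]);T=g+.019*R[:,2];print((R.T@(T-s['eef_pos'])/.03).round(2))"
```

```text
[ 0.4937 -0.1732  0.136 ] 
 [[-0.9937 -0.0963  0.0569]
 [-0.0957  0.9953  0.0132]
 [-0.0579  0.0076 -0.9983]] 
q [-0.076  0.357  0.444  2.001 -0.26   0.783  2.189] F [ 0.6 -0.4 -0.1] M [ 0.01 -0.03 -0.07] op 0.5830987298550376 t 5.05
[0.13 0.18 1.63]
```

>>> {"fn": "send_rows", "kwargs": {
  "rows": [
    [[0.13,0.18,0.4,-0.15],[0,0,0.5,0],[0,0,0.45,0],[0,0,0.2,0],[0,0,0,0]]
  ]
}}

```text
clock: 5.55
eef_pos: [0.4926, -0.171, 0.0899]
tcp_rot: [-0.05, 0.998, 0.004, 0.031]
ft_force: [0.4, 0.0, 0.2]
opening: 0.586
```

```bash
python3 -c "
from st import *
s,R=st();g=np.array([.491,-.168,.106]);T=g+.019*R[:,2];print((R.T@(T-s['eef_pos'])/.03).round(2))"
```

```text
[ 0.4926 -0.171   0.0899] 
 [[-0.9931 -0.1009  0.0606]
 [-0.1004  0.9949  0.0115]
 [-0.0614  0.0054 -0.9981]] 
q [-0.046  0.427  0.408  2.036 -0.314  0.68   2.238] F [0.4 0.  0.2] M [-0.    0.12 -0.01] op 0.586150180214197 t 5.55
[0.01 0.11 0.1 ]
```

>>> {"fn": "send_rows", "kwargs": {
  "rows": [
    [[0,0.11,0.1,-0.1],[0,0,0,0]]
  ]
}}

```text
clock: 5.75
eef_pos: [0.4929, -0.1679, 0.0877]
tcp_rot: [-0.055, 0.998, 0.004, 0.031]
ft_force: [0.1, -0.7, -0.5]
opening: 0.586
```

>>> {"fn": "send_rows", "kwargs": {
  "rows": [
    [[0,0,0,0],[0,0,0,0],[0,0,0,0],[0,0,0,0],[0,0,0,0]]
  ],
  "fingers": 0,
  "grip_force": 90
}}

```text
clock: 6.25
eef_pos: [0.4936, -0.1679, 0.089]
tcp_rot: [-0.055, 0.998, 0.004, 0.032]
ft_force: [0.3, 0.1, 0.5]
opening: 0.175
```

```bash
python3 -c "
from st import *
s,R=st();print(R.T@np.array([0,0,1]))"
```

```text
[ 0.4936 -0.1679  0.089 ] 
 [[-0.9919 -0.1097  0.0637]
 [-0.1092  0.994   0.011 ]
 [-0.0646  0.004  -0.9979]] 
q [-0.049  0.426  0.404  2.039 -0.314  0.673  2.241] F [0.3 0.1 0.5] M [-0.    0.06 -0.02] op 0.17541613211358828 t 6.25
[-0.06456703  0.00398719 -0.99790541]
```

>>> {"fn": "send_rows", "kwargs": {
  "rows": [
    [[-0.03,0,-0.4,0],[-0.05,0,-0.7,0],[-0.06,0,-0.9,0],[-0.06,0,-1,0],[-0.06,0,-1,0]]
  ]
}}

```text
clock: 6.75
eef_pos: [0.4914, -0.1686, 0.2129]
tcp_rot: [-0.054, 0.998, 0.004, 0.029]
ft_force: [-0.3, 0.3, 0.5]
opening: 0.177
```

```bash
python3 -c "
from st import *
st()"
```

```text
[ 0.4914 -0.1686  0.2129] 
 [[-0.9925 -0.1081  0.057 ]
 [-0.1076  0.9941  0.0111]
 [-0.0579  0.0049 -0.9983]] 
q [-0.131  0.24   0.484  1.944 -0.173  0.942  2.116] F [-0.3  0.3  0.5] M [0.01 0.04 0.  ] op 0.17710350034802413 t 6.75
```

>>> {"fn": "send_rows", "kwargs": {
  "rows": [
    [[0,0.4,-1,0.9],[0,0.4,-1,0.9],[0,0.4,-1,0.9],[0,0.4,-1,0.9],[0,0.4,-1,0.9]]
  ]
}}

```text
clock: 7.25
eef_pos: [0.4831, -0.1117, 0.3745]
tcp_rot: [0.151, 0.988, 0.009, 0.029]
ft_force: [1.1, -0.6, 0.2]
opening: 0.176
```

>>> {"fn": "send_rows", "kwargs": {
  "rows": [
    [[0,0,-1,0.9],[0,0,-1,0.9],[0,0,-1,0.9],[0,0,-1,0.9],[0,0,-1,0.9]]
  ]
}}

```text
clock: 7.75
eef_pos: [0.4697, -0.113, 0.5354]
tcp_rot: [0.35, 0.936, 0.016, 0.028]
ft_force: [0.4, -0.7, 0.3]
opening: 0.176
```

```bash
python3 -c "
from st import *
st()"
```

```text
[ 0.4697 -0.113   0.5354] 
 [[-0.7539  0.6539  0.0637]
 [ 0.6557  0.755   0.01  ]
 [-0.0416  0.0493 -0.9979]] 
q [-0.314 -0.023  0.491  1.48  -0.01   1.621  1.032] F [ 0.4 -0.7  0.3] M [-0.01  0.07 -0.04] op 0.1762630167753581 t 7.75
```

>>> {"fn": "send_rows", "kwargs": {
  "rows": [
    [[0,0,-1,0],[0,0,-1,0],[0,0,-1,0],[0,0,-0.7,0],[0,0,-0.5,0]]
  ]
}}

```text
clock: 8.25
eef_pos: [0.4554, -0.1165, 0.6727]
tcp_rot: [0.354, 0.935, 0.017, 0.031]
ft_force: [0.1, 0.1, 0.2]
opening: 0.172
```

```bash
python3 -c "
from st import *
st()"
```

```text
[ 0.4554 -0.1165  0.6727] 
 [[-0.7475  0.6606  0.0696]
 [ 0.6627  0.7489  0.0095]
 [-0.0459  0.0532 -0.9975]] 
q [-0.294  0.028  0.52   1.132 -0.041  1.918  1.057] F [0.1 0.1 0.2] M [-0.03  0.11  0.02] op 0.17235068541900417 t 8.25
```

>>> {"fn": "send_rows", "kwargs": {
  "rows": [
    [[0,0,-0.7,0],[0,0,-0.7,0],[0,0,-0.7,0]]
  ]
}}

```text
clock: 8.55
eef_pos: [0.4484, -0.1178, 0.7211]
tcp_rot: [0.356, 0.933, 0.019, 0.046]
ft_force: [0.2, -0.6, -0.4]
opening: 0.175
```

```bash
python3 -c "
from st import *
st()"
```

```text
[ 0.4484 -0.1178  0.7211] 
 [[-0.7429  0.6622  0.0985]
 [ 0.6656  0.7463  0.0022]
 [-0.072   0.0672 -0.9951]] 
q [-0.272  0.049  0.525  1.    -0.057  2.003  1.067] F [ 0.2 -0.6 -0.4] M [0.01 0.14 0.  ] op 0.17451912599033836 t 8.55
```

>>> {"fn": "send_rows", "kwargs": {
  "rows": [
    [[-0.25,-0.15,-0.8,0],[-0.25,-0.15,-0.8,0],[-0.25,-0.15,-0.8,0]]
  ]
}}

```text
clock: 8.85
eef_pos: [0.4439, -0.1421, 0.747]
tcp_rot: [0.355, 0.931, 0.022, 0.076]
ft_force: [-0.5, -0.7, -0.1]
opening: 0.176
```

```bash
python3 -c "
from st import *
st()"
```

```text
[ 0.4439 -0.1421  0.747 ] 
 [[-0.736   0.6586  0.1565]
 [ 0.6652  0.7465 -0.0128]
 [-0.1253  0.0947 -0.9876]] 
q [-0.194  0.048  0.503  0.941 -0.064  2.004  1.118] F [-0.5 -0.7 -0.1] M [0.01 0.19 0.  ] op 0.17595143379969394 t 8.85
```

>>> {"fn": "send_rows", "kwargs": {
  "rows": [
    [[-0.55,-0.4,-0.85,0],[-0.55,-0.4,-0.85,0],[-0.55,-0.4,-0.85,0],[-0.55,-0.4,-0.85,0]]
  ]
}}

```text
clock: 9.25
eef_pos: [0.4361, -0.2164, 0.7819]
tcp_rot: [0.354, 0.927, 0.022, 0.12]
ft_force: [0.5, 0.1, -0.6]
opening: 0.178
```

```bash
python3 -c "
from st import *
st()"
```

```text
[ 0.4361 -0.2164  0.7819] 
 [[-0.7211  0.6509  0.2375]
 [ 0.6614  0.7488 -0.044 ]
 [-0.2065  0.1254 -0.9704]] 
q [ 0.308  0.09   0.155  0.812 -0.088  2.004  1.256] F [ 0.5  0.1 -0.6] M [0.08 0.21 0.06] op 0.1776243303513178 t 9.25
```

>>> {"fn": "send_rows", "kwargs": {
  "rows": [
    [[-0.4,-0.13,-0.85,0],[-0.4,-0.13,-0.85,0],[-0.4,-0.13,-0.85,0],[-0.4,-0.13,-0.85,0]]
  ]
}}

```text
clock: 9.65
eef_pos: [0.425, -0.2526, 0.8185]
tcp_rot: [0.356, 0.92, 0.017, 0.164]
ft_force: [0.2, 0.5, 0.3]
opening: 0.171
```

```bash
python3 -c "
from st import *
st()"
```

```text
[ 0.425  -0.2526  0.8185] 
 [[-0.6928  0.6495  0.3132]
 [ 0.6607  0.7458 -0.0852]
 [-0.2889  0.1479 -0.9459]] 
q [ 0.519  0.111  0.009  0.705 -0.094  2.004  1.307] F [0.2 0.5 0.3] M [0.15 0.39 0.01] op 0.1713107814405564 t 9.65
```

>>> {"fn": "send_rows", "kwargs": {
  "rows": [
    [[0.1,0.55,-0.9,0],[0.1,0.55,-0.9,0],[0.1,0.55,-0.9,0]]
  ]
}}

```text
clock: 9.95
eef_pos: [0.4196, -0.2036, 0.8488]
tcp_rot: [0.36, 0.913, 0.014, 0.193]
ft_force: [-0.3, 1.0, 0.2]
opening: 0.178
```

```bash
python3 -c "
from st import *
st()"
```

```text
[ 0.4196 -0.2036  0.8488] 
 [[-0.6663  0.652   0.3619]
 [ 0.6629  0.7401 -0.113 ]
 [-0.3415  0.1646 -0.9253]] 
q [ 0.246  0.055  0.194  0.697 -0.068  2.004  1.216] F [-0.3  1.   0.2] M [ 0.15  0.38 -0.  ] op 0.17762731112537986 t 9.95
```

>>> {"fn": "send_rows", "kwargs": {
  "rows": [
    [[0.15,0.7,-0.9,0],[0.15,0.7,-0.9,0],[0.15,0.7,-0.7,0]]
  ]
}}

```text
clock: 10.25
eef_pos: [0.4202, -0.1435, 0.8748]
tcp_rot: [0.36, 0.906, 0.015, 0.221]
ft_force: [-0.1, 0.9, 0.5]
opening: 0.181
```

```bash
python3 -c "
from st import *
st()"
```

```text
[ 0.4202 -0.1435  0.8748] 
 [[-0.643   0.6463  0.4109]
 [ 0.6599  0.7398 -0.131 ]
 [-0.3887  0.1869 -0.9022]] 
q [-0.126  0.011  0.379  0.682  0.023  2.004  1.08 ] F [-0.1  0.9  0.5] M [0.17 0.5  0.01] op 0.18074877438941625 t 10.25
```

```bash
cat > go.py <<'E'
from st import *
Rg=Ro.from_quat([-0.055,0.998,0.004,0.032]).as_matrix()
Rg=np.array([[-.9919,-.1097,.0637],[-.1092,.994,.011],[-.0646,.004,-.9979]])
nose=Rg.T@(np.array([.491,-.168,.030])-np.array([.4936,-.1679,.089]));nose[1]=-.0002
a=np.array([-.0646,0,-.9979]);sx=np.array([.9979,0,-.0646]);sy=np.cross(a,sx)
M=np.array([.589,.1856,.1092]);n=np.array([-.375,.081,.9235]);n/=np.linalg.norm(n)
xp=np.array([.7216,-.5988,.3473]);xp-=n*(xp@n);xp/=np.linalg.norm(xp)
Rt=np.c_[-xp,np.cross(n,-xp),n]@np.c_[sx,sy,a].T
def rem(h):
    s,R=st(False);E=R.T@Rt;rv=Ro.from_matrix(E).as_rotvec(degrees=True)
    # position error with the present orientation: put the nose on the axis at height h
    Q=M+h*n;w=Q-(s["eef_pos"]+R@nose)
    print("nose in port x,y,z mm",(np.c_[-xp,np.cross(n,-xp),n].T@(s["eef_pos"]+R@nose-M)*1e3).round(2),"| remain units",(R.T@w/.03).round(3),"yaw units",round(rv[2]/5,2),"rot err deg (tool)",rv.round(2),"F",s["ft_force"].round(1),"axial",round(float(s["ft_force"]@n),1),"M",s["wrist_torque"].round(2),"t",s["clock"])
    return s,R
if __name__=="__main__":
    import sys;print("nose tool",nose.round(4));s,R=rem(float(sys.argv[1]));print("tcp",s["eef_pos"].round(4),"tz",R[:,2].round(4),Rt[:,2].round(4),"q",s["joint_positions"].round(2))
E
python3 go.py .06
```

```text
nose tool [ 0.0064 -0.0002  0.0587]
nose in port x,y,z mm [-337.28  233.7   684.69] | remain units [13.198  6.972 19.947] yaw units -1.0 rot err deg (tool) [-0.89 -0.04 -5.02] F [-0.1  0.9  0.5] axial 0.6 M [0.17 0.5  0.01] t 10.25
tcp [ 0.4202 -0.1435  0.8748] tz [ 0.4109 -0.131  -0.9022] [ 0.4209 -0.1195 -0.8992] q [-0.13  0.01  0.38  0.68  0.02  2.    1.08]
```

>>> {"fn": "send_rows", "kwargs": {
  "rows": [
    [[0.6,0.32,0.93,-0.1],[0.62,0.33,0.95,-0.1],[0.62,0.33,0.95,-0.1],[0.62,0.33,0.95,-0.1],[0.62,0.33,0.95,-0.1]]
  ]
}}

```text
clock: 10.75
eef_pos: [0.4466, -0.0647, 0.7193]
tcp_rot: [0.34, 0.913, 0.01, 0.226]
ft_force: [1.9, -0.6, 0.5]
opening: 0.177
```

```bash
python3 go.py .06
```

```text
nose tool [ 0.0064 -0.0002  0.0587]
nose in port x,y,z mm [-255.98  181.53  537.49] | remain units [ 9.945  5.818 15.166] yaw units -0.5 rot err deg (tool) [-0.71  0.54 -2.49] F [ 1.9 -0.6  0.5] axial -0.3 M [0.1  0.38 0.02] t 10.75
tcp [ 0.4466 -0.0647  0.7193] tz [ 0.4199 -0.1351 -0.8975] [ 0.4209 -0.1195 -0.8992] q [-0.25 -0.21  0.16  1.3   0.21  1.62  0.82]
```

>>> {"fn": "send_rows", "kwargs": {
  "rows": [
    [[0.62,0.36,0.95,-0.1],[0.62,0.36,0.95,-0.1],[0.62,0.36,0.95,-0.1],[0.62,0.36,0.95,-0.1],[0.62,0.36,0.95,-0.1]]
  ]
}}

```text
clock: 11.25
eef_pos: [0.4726, 0.014, 0.556]
tcp_rot: [0.321, 0.92, 0.004, 0.227]
ft_force: [1.1, 0.2, 0.3]
opening: 0.177
```

>>> {"fn": "send_rows", "kwargs": {
  "rows": [
    [[0.62,0.36,0.95,0],[0.62,0.36,0.95,0],[0.62,0.36,0.95,0],[0.62,0.36,0.95,0],[0.62,0.36,0.95,0]]
  ]
}}

```text
clock: 11.75
eef_pos: [0.4977, 0.0904, 0.3918]
tcp_rot: [0.322, 0.919, 0.002, 0.227]
ft_force: [2.3, 0.1, -0.4]
opening: 0.178
```

```bash
python3 go.py .06
```

```text
nose tool [ 0.0064 -0.0002  0.0587]
nose in port x,y,z mm [-86.93  83.22 228.5 ] | remain units [3.33  2.865 5.323] yaw units -0.03 rot err deg (tool) [-1.07  0.72 -0.16] F [ 2.3  0.1 -0.4] axial -1.2 M [0.17 0.46 0.01] t 11.75
tcp [0.4977 0.0904 0.3918] tz [ 0.4186 -0.1419 -0.897 ] [ 0.4209 -0.1195 -0.8992] q [-0.32 -0.12 -0.09  1.95  0.35  1.    0.33]
```

>>> {"fn": "send_rows", "kwargs": {
  "rows": [
    [[0.65,0.57,0.95,0],[0.65,0.57,0.95,0],[0.65,0.57,0.95,0],[0.65,0.57,0.8,0],[0.5,0.4,0.6,0]]
  ]
}}

```text
clock: 12.25
eef_pos: [0.5342, 0.1894, 0.2446]
tcp_rot: [0.324, 0.918, 0.0, 0.227]
ft_force: [-0.1, -0.4, 0.6]
opening: 0.174
```

```bash
python3 go.py .035; python3 - <<'E'
from go import *
from cap import *
c=[]
for nm in("scene","side"):
    s,m,p,d=cap("ins_"+nm,nm);u,v=proj(m,[M+.04*n])[0].astype(int);print(u,v)
    c.append(cv2.resize(p[v-45:v+45,u-33:u+33,::-1],None,fx=6,fy=6,interpolation=cv2.INTER_CUBIC))
cv2.imwrite("pics/ins.png",np.hstack(c))
E
```

```text
nose tool [ 0.0064 -0.0002  0.0587]
nose in port x,y,z mm [-3.2   7.94 86.93] | remain units [0.244 0.304 1.71 ] yaw units -0.07 rot err deg (tool) [-1.35  0.8  -0.34] F [-0.1 -0.4  0.6] axial 0.6 M [0.19 0.41 0.03] t 12.25
tcp [0.5342 0.1894 0.2446] tz [ 0.4166 -0.1465 -0.8972] [ 0.4209 -0.1195 -0.8992] q [-0.42  0.16 -0.19  2.    0.58  0.78 -0.08]
335 165
248 137
```

View pics/ins.png

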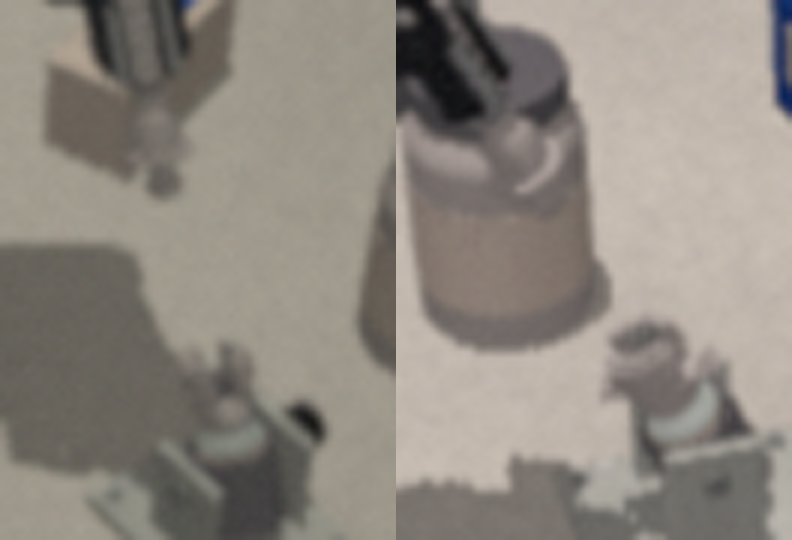

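Both views show the nose above the port and tilted alike (left: nose (163,185), port (235,365); right: nose (530,160), port (650,350)). I'll check how the syringe sits in the hand with wrist depth: a cylinder fit of its housing and barrel.

```bash
cat > hand.py <<'E'
from go import *
from cap import *
from scipy.optimize import least_squares
def hand(tag,k=3,plot=None):
    D=[]
    for i in range(k): s,m,p,d=cap(f"{tag}{i}");D.append(d)
    X=cloud(m,np.median(D,0));R=Ro.from_quat(s["tcp_rot"]).as_matrix()
    T=(X.reshape(-1,3)-s["eef_pos"])@R   # tool frame
    S=np.c_[sx,sy,a];L=(T-nose)@S        # expected syringe frame
    rho=np.hypot(L[:,0],L[:,1])
    for lo,hi,r in((.026,.043,.011),(.049,.056,.0085),(0.0235,.0235,0)):
        if r==0: break
        I=(L[:,2]>lo)&(L[:,2]<hi)&(rho<r+.004);P=L[I]
        f=least_squares(lambda z:np.linalg.norm(np.cross(P-[z[0],z[1],.034],np.array([z[2],z[3],1])),axis=1)/np.sqrt(1+z[2]**2+z[3]**2)-r,[0,0,0,0],loss="soft_l1",f_scale=.0007)
        print(tag,"cyl",r,I.sum(),"offset mm",(f.x[:2]*1e3).round(2),"tilt deg",np.degrees(f.x[2:]).round(2),"res",(np.sqrt(np.mean(f.fun**2))*1e3).round(2))
    I=(L[:,2]>.018)&(L[:,2]<.028)&(rho<.018)&(rho>.0125);P=L[I]
    if len(P)>30:
        h=cv2.convexHull((P[:,:2]*1e4).astype(np.float32))[:,0]/1e4
        A=np.c_[P[:,:2],np.ones(len(P))];w=np.ones(len(P))
        for _ in range(8): c=np.linalg.lstsq(A*w[:,None],P[:,2]*w,rcond=None)[0];w=(abs(A@c-P[:,2])<.0015)*1.
        g=least_squares(lambda z:np.linalg.norm(h-z,axis=1)-.016,[0,0],loss="soft_l1",f_scale=.0005)
        print(" shoulder n",int(w.sum()),"top z mm",(c[2]*1e3).round(2),"slope deg",np.degrees(c[:2]).round(2),"centre",(g.x*1e3).round(2))
    u,v=proj(m,[s["eef_pos"]+R@nose])[0].astype(int);print(u,v)
    if plot: crop(p,max(u-65,0),v-60,130,100,6,plot)
    return m,X
if __name__=="__main__": hand("h1",plot="pics/h1.png")
E
python3 hand.py
```

```text
h1 cyl 0.011 638 offset mm [-2.18  1.59] tilt deg [-9.8  -0.12] res 0.82
h1 cyl 0.0085 156 offset mm [-1.57  1.54] tilt deg [-0.11  0.14] res 0.16
 shoulder n 359 top z mm 24.34 slope deg [-0.72  0.15] centre [-1.58  1.61]
282 218
```

View pics/h1.png

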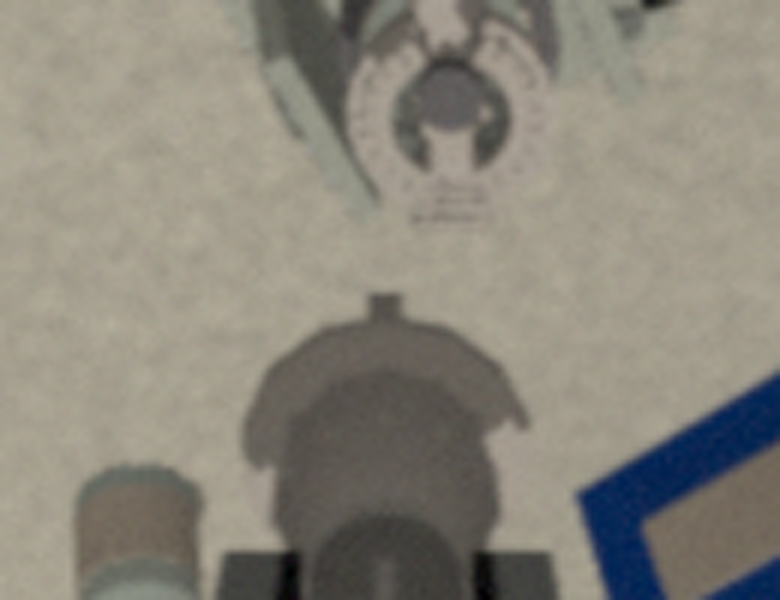

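The wrist view shows both parts: port collar centred near crop (450,115) with its notches vertical, and the syringe shoulder with its lug at (385,305). The syringe is as upright in the hand as expected. I'll measure the port in this same view so camera errors cancel.

```bash
sed -i '/^    fit2(/d' fit2.py; echo "    pass">>fit2.py; python3 - <<'E'
import warnings;warnings.filterwarnings("ignore")
from go import *
from fit2 import *
for uv in((292,177),(292,177.7)): Mf,nf,xf=fit2(["h10","h11","h12"],uv,11,16.5)
s,m,p,d=pickle.load(open("h10.pkl","rb"))
# rim outer edge check: bright collar
g=np.mean([pickle.load(open(f"h1{i}.pkl","rb"))[2].astype(float) for i in range(3)],0).mean(2)
print(g[177,266:320:2].round(0).astype(int));print(g[158:204:2,288].round(0).astype(int))
print("old M,n proj",proj(m,[M]),proj(m,[Mf]))
E
```

```text
Traceback (most recent call last):
  File "fit2.py", line 21, in fit2
    a,n,k,sd=lp(W[R]+M)
             ~~^^^^^^^^
  File "fit2.py", line 5, in lp
    a=(P*w[:,None]).sum(0)/w.sum();n=np.linalg.svd((P-a)*np.sqrt(w)[:,None],full_matrices=False)[2][2];r=(P-a)@n;s=1.5*np.median(abs(r))+2e-4;w=(abs(r)<2.5*s)*1.
                                     ~~~~~~~~~~~~~~~~~~~~~~~~~~~~~~~~~~~~~~~~~~~~~~~~~~~~~~~~~~~~~~^^^
IndexError: index 2 is out of bounds for axis 0 with size 0
```

```bash
cat > fit3.py <<'E'
import warnings;warnings.filterwarnings("ignore")
from fit2 import *
import go
from scipy.optimize import least_squares
def fit3(tags,v=True,rings=True):
    D=[]
    for t in tags: s,m,p,d=pickle.load(open(t+".pkl","rb"));D.append(d)
    X=cloud(m,np.median(D,0)).reshape(-1,3);M,n,x=go.M.copy(),go.n.copy(),go.xp.copy()
    for i in range(8):
        y=np.cross(n,x);W=X-M;h=W@n;r=np.hypot(W@x,W@y);tol=.004 if i<3 else .002
        R=(r>.0095)&(r<.0158)&(abs(W@y)>.0045)&(abs(h)<tol)
        T=(abs(h+.0205)<.004)&(r>.0175)&(r<.0265)&(abs(W@y)<.0085)
        a,n2,k,sd=lp(X[R]); ta,tn,tk,ts=lp(X[T])
        n=n2;x=x-n*(x@n);x/=np.linalg.norm(x);y=np.cross(n,x)
        q=np.c_[(X[R]-M)@x,(X[R]-M)@y];H=cv2.convexHull((q*1e4).astype(np.float32))[:,0]/1e4
        g=least_squares(lambda z:np.linalg.norm(H-z,axis=1)-.0151,[0,0],loss="soft_l1",f_scale=.0005).x
        M=M+x*g[0]+y*g[1];M=M+n*((a-M)@n)
        B=np.c_[(X[T]-M)@x,(X[T]-M)@y];ph=np.angle(np.exp(2j*np.arctan2(B[:,1],B[:,0])).mean())/2
        x=x*np.cos(ph)+y*np.sin(ph)
    if v: print("rim",R.sum(),k,round(sd*1e3,2),"n",n.round(4),"tilt",np.degrees(np.arccos(n[2])).round(2),"tabs",T.sum(),tn.round(4),"\n M",M.round(4),"x",x.round(4),"tab pts x>0:",(B[:,0]>0).sum(),"d from go mm",(1e3*(M-go.M)).round(2),"proj",proj(m,[M]).round(1))
    return M,n,x
if __name__=="__main__":
    fit3(["p20","p21","p22"]);fit3(["h10","h11","h12"])
E
python3 fit3.py
```

```text
rim 503 503.0 0.79 n [-0.364   0.0806  0.9279] tilt 21.89 tabs 349 [-0.376   0.0765  0.9235] 
 M [0.5886 0.1856 0.1092] x [ 0.7297 -0.5945  0.3379] tab pts x>0: 188 d from go mm [-0.36 -0.04 -0.04] proj [[321.  216.7]]
rim 325 325.0 0.86 n [-0.3862  0.1162  0.9151] tilt 23.78 tabs 208 [-0.3789  0.0921  0.9209] 
 M [0.588  0.1858 0.1083] x [ 0.7196 -0.5827  0.3777] tab pts x>0: 82 d from go mm [-0.96  0.18 -0.93] proj [[292.  178.2]]
```

```bash
python3 - <<'E'
t=open("go.py").read()
t=t.replace("M=np.array([.589,.1856,.1092]);n=np.array([-.375,.081,.9235])","nose=nose+np.c_[sx,sy,a]@[-.0016,.0016,.0008]\nM=np.array([.588,.1857,.1085]);n=np.array([-.377,.090,.922])").replace("[.7216,-.5988,.3473]","[.723,-.592,.355]")
open("go.py","w").write(t)
E
python3 go.py .02
```

```text
nose tool [ 0.0048 -0.0018  0.058 ]
nose in port x,y,z mm [-8.27  9.58 90.1 ] | remain units [0.449 0.352 2.305] yaw units -0.17 rot err deg (tool) [-0.97  0.44 -0.85] F [ 0.1 -0.2  0.6] axial 0.5 M [0.14 0.44 0.01] t 12.5
tcp [0.5346 0.1883 0.2472] tz [ 0.4182 -0.1461 -0.8965] [ 0.4229 -0.1281 -0.8971] q [-0.42  0.16 -0.19  2.    0.58  0.78 -0.08]
```

>>> {"fn": "send_rows", "kwargs": {
  "rows": [
    [[0.17,0.13,0.6,-0.1],[0.15,0.12,0.6,-0.07],[0.12,0.1,0.5,0],[0,0,0.3,0],[0,0,0,0]]
  ]
}}

```text
clock: 13.0
eef_pos: [0.5602, 0.192, 0.1944]
tcp_rot: [0.32, 0.919, 0.001, 0.231]
ft_force: [-0.2, 0.2, 0.5]
opening: 0.177
```

```bash
python3 go.py .008;  python3 -c "
from hand import *
hand('h2',plot='pics/h2.png')
from fit3 import fit3
fit3(['h20','h21','h22'])"; python3 go.py .008
```

```text
nose tool [ 0.0048 -0.0018  0.058 ]
nose in port x,y,z mm [-6.33 -0.09 32.06] | remain units [0.273 0.005 0.783] yaw units -0.08 rot err deg (tool) [-0.71  0.81 -0.4 ] F [-0.2  0.2  0.5] axial 0.6 M [ 0.19  0.45 -0.03] t 13.0
tcp [0.5602 0.192  0.1944] tz [ 0.4255 -0.1463 -0.8931] [ 0.4229 -0.1281 -0.8971] q [-0.43  0.27 -0.16  2.01  0.67  0.68 -0.17]
h2 cyl 0.011 664 offset mm [-0.74 -0.02] tilt deg [-13.24  -0.02] res 0.85
h2 cyl 0.0085 157 offset mm [-0.13 -0.1 ] tilt deg [0.6  0.11] res 0.18
 shoulder n 459 top z mm 23.58 slope deg [-0.14 -0.04] centre [0.1  0.05]
280 220
rim 473 473.0 0.82 n [-0.3725  0.1128  0.9212] tilt 22.9 tabs 189 [-0.3772  0.0895  0.9218] 
 M [0.5878 0.1866 0.1076] x [ 0.7313 -0.5755  0.3661] tab pts x>0: 23 d from go mm [-0.25  0.88 -0.95] proj [[280.5 196.2]]
nose tool [ 0.0048 -0.0018  0.058 ]
nose in port x,y,z mm [-6.15 -1.05 33.23] | remain units [ 0.271 -0.028  0.822] yaw units -0.08 rot err deg (tool) [-0.61  0.83 -0.38] F [-0.4  0.2 -0.1] axial 0.1 M [0.14 0.5  0.04] t 13.15
tcp [0.5601 0.1929 0.1956] tz [ 0.4267 -0.145  -0.8927] [ 0.4229 -0.1281 -0.8971] q [-0.43  0.27 -0.16  2.01  0.67  0.68 -0.17]
```

View pics/h2.png

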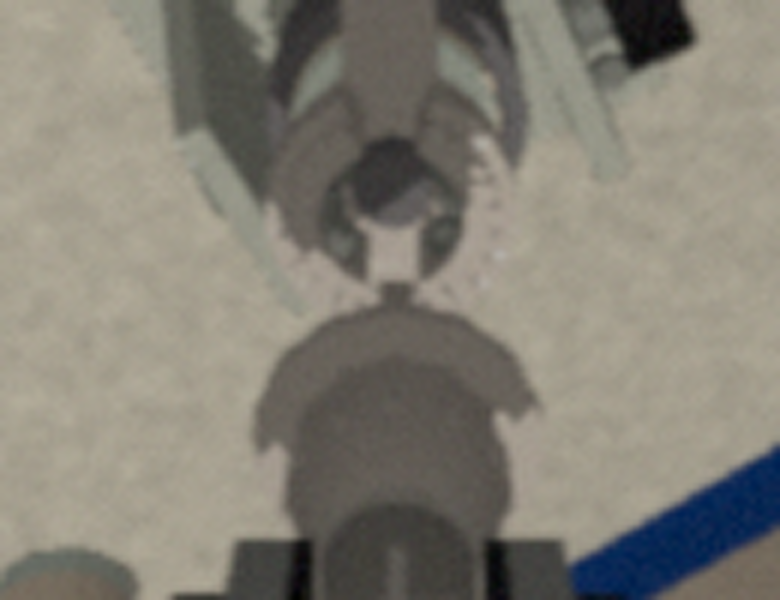

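Lug at crop (395,295) lines up with the notch at (393,255), and the housing and port centres agree (x≈395). Moving on-axis just above the mouth.

```bash
sed -i 's/M=np.array(\[.588,.1857,.1085\])/M=np.array([.5879,.1861,.1080])/' go.py; python3 go.py .006
```

```text
nose tool [ 0.0048 -0.0018  0.058 ]
nose in port x,y,z mm [-6.64 -0.87 33.62] | remain units [ 0.293 -0.021  0.9  ] yaw units -0.08 rot err deg (tool) [-0.61  0.83 -0.38] F [-0.4  0.2 -0.1] axial 0.1 M [0.14 0.5  0.04] t 13.15
tcp [0.5601 0.1929 0.1956] tz [ 0.4267 -0.145  -0.8927] [ 0.4229 -0.1281 -0.8971] q [-0.43  0.27 -0.16  2.01  0.67  0.68 -0.17]
```

>>> {"fn": "send_rows", "kwargs": {
  "rows": [
    [[0.15,-0.02,0.2,-0.08],[0.1,0,0.3,0],[0.03,0,0.25,0],[0,0,0,0]]
  ]
}}

```text
clock: 13.55
eef_pos: [0.5639, 0.1945, 0.1712]
tcp_rot: [0.316, 0.92, 0.002, 0.232]
ft_force: [-0.5, 0.8, 0.2]
opening: 0.178
```

```bash
python3 go.py .004
```

```text
nose tool [ 0.0048 -0.0018  0.058 ]
nose in port x,y,z mm [ 0.17 -0.52  9.85] | remain units [ 0.01  -0.016  0.195] yaw units 0.01 rot err deg (tool) [-0.51  0.87  0.04] F [-0.5  0.8  0.2] axial 0.5 M [0.18 0.48 0.05] t 13.55
tcp [0.5639 0.1945 0.1712] tz [ 0.4283 -0.144  -0.8921] [ 0.4229 -0.1281 -0.8971] q [-0.45  0.31 -0.14  2.02  0.72  0.64 -0.22]
```

>>> {"fn": "send_rows", "kwargs": {
  "rows": [
    [[0.02,-0.01,0.15,0],[0.01,0,0.15,0],[0.01,0,0.1,0]]
  ]
}}

```text
clock: 13.85
eef_pos: [0.5684, 0.1933, 0.1591]
tcp_rot: [0.316, 0.92, 0.002, 0.232]
ft_force: [-0.0, 0.5, 0.7]
opening: 0.177
```

```bash
python3 go.py -.008
```

```text
nose tool [ 0.0048 -0.0018  0.058 ]
nose in port x,y,z mm [ 0.46 -0.24 -3.1 ] | remain units [-0.002 -0.006  0.164] yaw units 0.01 rot err deg (tool) [-0.5   0.86  0.04] F [-0.   0.5  0.7] axial 0.7 M [0.14 0.54 0.02] t 13.85
tcp [0.5684 0.1933 0.1591] tz [ 0.4283 -0.1439 -0.8921] [ 0.4229 -0.1281 -0.8971] q [-0.45  0.33 -0.13  2.02  0.74  0.62 -0.24]
```

>>> {"fn": "send_rows", "kwargs": {
  "rows": [
    [[0,0,0.08,0],[0,0,0.08,0]]
  ]
}}

```text
clock: 14.05
eef_pos: [0.5706, 0.1924, 0.1543]
tcp_rot: [0.316, 0.92, 0.002, 0.232]
ft_force: [-2.8, -1.3, 2.8]
opening: 0.179
```

>>> {"fn": "send_rows", "kwargs": {
  "rows": [
    [[0,0,0.08,0],[0,0,0.08,0]]
  ]
}}

```text
clock: 14.25
eef_pos: [0.573, 0.1918, 0.1504]
tcp_rot: [0.316, 0.92, 0.002, 0.233]
ft_force: [-4.9, 0.3, 6.1]
opening: 0.176
```

```bash
python3 go.py -.014
```

```text
nose tool [ 0.0048 -0.0018  0.058 ]
nose in port x,y,z mm [ -0.76  -0.31 -12.92] | remain units [ 0.028 -0.01   0.034] yaw units 0.0 rot err deg (tool) [-0.5   0.91  0.02] F [-4.9  0.3  6.1] axial 7.5 M [-0.03  0.81 -0.13] t 14.25
tcp [0.573  0.1918 0.1504] tz [ 0.4289 -0.1442 -0.8918] [ 0.4229 -0.1281 -0.8971] q [-0.45  0.35 -0.12  2.02  0.76  0.6  -0.25]
```

>>> {"fn": "send_rows", "kwargs": {
  "rows": [
    [[0.01,0,0.1,0],[0.01,0,0.1,0]]
  ]
}}

```text
clock: 14.45
eef_pos: [0.5751, 0.1914, 0.1452]
tcp_rot: [0.317, 0.92, 0.002, 0.233]
ft_force: [-6.7, -0.8, 7.6]
opening: 0.172
```

```bash
python3 go.py -.017
```

```text
nose tool [ 0.0048 -0.0018  0.058 ]
nose in port x,y,z mm [ -0.72  -0.4  -18.63] | remain units [ 0.019 -0.014 -0.056] yaw units 0.0 rot err deg (tool) [-0.48  0.93  0.01] F [-6.7 -0.8  7.6] axial 9.5 M [-0.37  1.23 -0.34] t 14.45
tcp [0.5751 0.1914 0.1452] tz [ 0.4293 -0.1442 -0.8916] [ 0.4229 -0.1281 -0.8971] q [-0.45  0.36 -0.12  2.02  0.77  0.59 -0.26]
```

>>> {"fn": "send_rows", "kwargs": {
  "rows": [
    [[0.005,0,0.08,0],[0.005,0,0.08,0]]
  ]
}}

```text
clock: 14.65
eef_pos: [0.5772, 0.1917, 0.1427]
tcp_rot: [0.316, 0.919, 0.002, 0.234]
ft_force: [-39.6, -2.6, 62.9]
opening: 0.178
```

```bash
python3 go.py -.02
```

```text
nose tool [ 0.0048 -0.0018  0.058 ]
nose in port x,y,z mm [ -1.23  -1.62 -21.69] | remain units [ 0.036 -0.054 -0.059] yaw units 0.0 rot err deg (tool) [-0.37  1.02  0.  ] F [-39.6  -2.6  62.9] axial 72.7 M [-2.33  3.21 -1.63] t 14.65
tcp [0.5772 0.1917 0.1427] tz [ 0.4315 -0.1436 -0.8906] [ 0.4229 -0.1281 -0.8971] q [-0.45  0.37 -0.11  2.02  0.78  0.58 -0.27]
```

>>> {"fn": "send_rows", "kwargs": {
  "rows": [
    [[0,0,0.03,0]]
  ]
}}

```text
clock: 14.75
eef_pos: [0.5772, 0.1918, 0.1433]
tcp_rot: [0.317, 0.919, 0.002, 0.234]
ft_force: [-26.1, -4.1, 28.4]
opening: 0.176
```

```bash
python3 go.py -.02
```

```text
nose tool [ 0.0048 -0.0018  0.058 ]
nose in port x,y,z mm [ -1.41  -1.8  -21.14] | remain units [ 0.044 -0.06  -0.041] yaw units -0.0 rot err deg (tool) [-0.37  1.08 -0.01] F [-26.1  -4.1  28.4] axial 35.7 M [-1.88  3.62 -1.37] t 14.75
tcp [0.5772 0.1918 0.1433] tz [ 0.4322 -0.1442 -0.8901] [ 0.4229 -0.1281 -0.8971] q [-0.45  0.37 -0.11  2.02  0.78  0.59 -0.27]
```

>>> {"fn": "send_rows", "kwargs": {
  "rows": [
    [[0.015,-0.02,0.03,0],[0.01,-0.01,0.03,0]]
  ]
}}

```text
clock: 14.95
eef_pos: [0.5763, 0.1915, 0.1433]
tcp_rot: [0.317, 0.919, 0.002, 0.235]
ft_force: [-14.5, -1.8, 19.9]
opening: 0.176
```

```bash
python3 go.py -.02
```

```text
nose tool [ 0.0048 -0.0018  0.058 ]
nose in port x,y,z mm [ -1.07  -1.07 -20.83] | remain units [ 0.033 -0.036 -0.03 ] yaw units -0.01 rot err deg (tool) [-0.35  1.17 -0.04] F [-14.5  -1.8  19.9] axial 23.6 M [-0.82  1.91 -0.65] t 14.95
tcp [0.5763 0.1915 0.1433] tz [ 0.4336 -0.1449 -0.8894] [ 0.4229 -0.1281 -0.8971] q [-0.46  0.37 -0.11  2.02  0.78  0.59 -0.27]
```

```bash
python3 - <<'E'
from hand import *
m,X=hand('h3',5,plot='pics/h3.png')
# shoulder-top height over rim plane, port frame
W=X.reshape(-1,3)-M;F=np.c_[xp,np.cross(n,xp),n];L=W@F;r=np.hypot(L[:,0],L[:,1])
I=(r<.0155)&(r>.0125)&(L[:,2]>-.003)&(L[:,2]<.01);print("shoulder top over rim mm",np.percentile(L[I,2]*1e3,[10,50,90]).round(2),I.sum())
J=(abs(L[:,2]+.0205)<.004)&(r>.0175)&(r<.0265)&(abs(L[:,1])<.007);print("tabs h",np.median(L[J,2])*1e3,J.sum())
rem(-.02)
E
```

```text
h3 cyl 0.011 671 offset mm [-0.35  0.34] tilt deg [-12.44  -0.41] res 0.83
h3 cyl 0.0085 168 offset mm [0.31 0.43] tilt deg [-0.13 -0.83] res 0.14
 shoulder n 486 top z mm 23.75 slope deg [-0.17  0.49] centre [1.71 0.78]
280 220
shoulder top over rim mm [1.72 2.69 3.2 ] 410
tabs h -22.05903516386352 235
nose in port x,y,z mm [ -1.09  -1.11 -20.88] | remain units [ 0.034 -0.037 -0.032] yaw units -0.01 rot err deg (tool) [-0.35  1.17 -0.03] F [-16.6  -2.3  22.3] axial 26.6 M [-0.98  2.05 -0.73] t 15.2
```

View pics/h3.png

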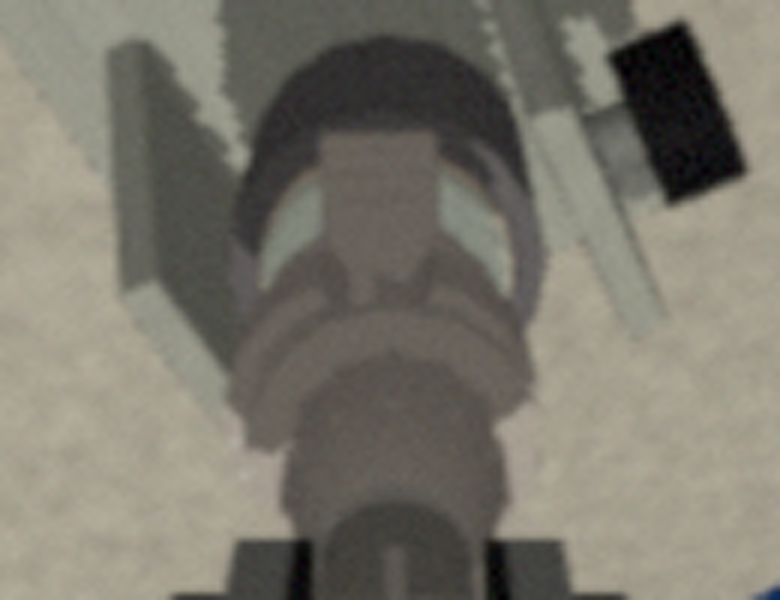

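Wrist view: the shoulder ring (centre about (390,390)) sits evenly on the collar, with the lug-line tab in plane at (380,190). Depth puts the shoulder top within about 1 mm of where it belongs fully home, and the syringe hasn't slipped in the grip. Axial push is steady at about 25 N. Handing in.

```bash
python3 -c "
from go import *
rem(-.02);print(robot.close_job())"
```

```text
nose in port x,y,z mm [ -1.09  -1.11 -20.88] | remain units [ 0.034 -0.037 -0.032] yaw units -0.01 rot err deg (tool) [-0.35  1.17 -0.03] F [-16.6  -2.3  22.3] axial 26.6 M [-0.98  2.05 -0.73] t 15.2
the job is handed in; nothing more can be done
None
```

I gripped the tallest clear syringe across its wings and lifted it straight out of the rack. I then turned it so its lugs faced the notches. The moves give no direct tilt command, so I tilted the tool by raising the arm until joint 6 reached its limit. I pressed the syringe down the port's axis past the balls to the hard stop, and handed in at 15.2 s still gripping and pushing.

**Last checks that agreed:**
- **Depth:** the nose read about 20.9 mm below the rim; fully home is 20 mm, and my port estimate is good to about 1 mm.
- **Snap:** I did not see a separate snap event. At about 18.6 mm deep the force was 9.5 N, which matches the valve spring alone, so the nose was past the balls. It then rose sharply at the stop.
- **Hold:** axial push was 26.6 N at hand-in, against the 11 N spring, and the syringe had not slipped in the grip.

**Checks that disagreed or are uncertain:**
- **Shoulder height:** depth gave the shoulder top 2.7 mm above the rim, where 3.5 mm was expected. The tab heights suggest my rim estimate is about that far off.
- **Alignment:** tool angle was about 1.2° off my target, with about 1.1 mm sideways error on each port axis and roughly 7 N of side force left.
- **Force peak:** the wrist force reached about 74 N on meeting the stop, before I eased it to the final push; the limit is 120 N.
- **Joint 6:** it read 2.004 at its limit, which is listed as 2.
- **Other objects:** I did not take a final picture of the rest of the bench, but felt no contact along the way.

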